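Clear the feeder bench and restart it

ROBOT

A 6-joint arm with a two-finger parallel gripper is mounted at the origin on a cart in front of the work surface, level with it; the furniture and walls round the work are solid. World frame = base frame: x ahead of the robot, y to its left, z up, the work surface at z = 0. Lengths are in m, angles in rad, forces in N, time in s.
With the tool pointing down it reaches from about 0.35 to 0.85 m from the base axis. Payload 8.1 kg.
Tool frame: the origin (TCP) lies on the centre line of the jaws, within the pads' length; the fingertips stand 19 mm ahead of it and the grasp point (between the pads) is the TCP (robot.tips_ahead is the distance from the TCP to the fingertips, in m); y points along the fingers, z is the direction in which the jaws open and shut, and the axes are right-handed (so a half turn about y gives the same grasp; the last joint's range is limited). The gripper opens to 93 mm and grips with 3 to 60 N. Pads are 15 mm wide; open, the fingers measure 128 mm over their backs; the gripper's body (75 mm by 188 mm) begins 65 mm behind the grasp point.
Start: joints at [-1.341, 0.13, 1.488, -0, 1.523, -0.085], TCP at [0.186, -0.571, 0.238] pointing down, gripper open.
Joint ranges: [-2.96, 2.96], [-0.89, 2.26], [0.02, 2.5], [-1.34, 4.48], [0, 2.73], [-2.66, 2.66]. Speed limits (rad/s): [2.39, 2.39, 2.79, 3.14, 3.14, 3.14].

INTERFACE

Orientations are given as a rotation vector (axis times angle).
In Python, from plant import robot, imaging, models gives the robot as it stands.
- The arm moves only by the tool carry_out, never from a script. Its argument "motion" is one flat list of numbers, 7 for each row, row after row: the shift along the tool's x, y, z in m, then the turn, a rotation vector about the tool's x, y, z in degrees, then the opening, from -1 (shut) to 1 (fully open). A call has exactly 5 rows; each row shifts and turns the pose as measured when the row begins, along the tool's axes as they then stand; what a row does not reach is not made up. A row lasts 1/10 s, in which the tool goes at most 50 mm and 8.59 degrees, less where a joint would pass 70% of its speed; a pose out of reach is approached as far as the arm can. A call is refused whole if a number of a shift passes 0.05 or a number of a turn 8.59, either way. A call with a gripper value outside its range is refused whole. The fingers move at their own pace and stop on an object; "squeeze" is the grip in N (left out, the last holds). Time passes only in rows, so rows that do not move let the fingers close, or fill a call up. It gives the time, the measured TCP pose, the force and the opening at its end, in the units of the state.
- robot.read_state(): the state, without advancing time (a new reading comes with each control period).
- imaging.read_camera(name): name is "side" or "top" or "wrist"; returns the picture (384x512x3 uint8, blue, green, red); there is no depth.
- imaging.camera_model(name): a dict with "K" (3x3 intrinsics, pixels), "position" and "orientation" of the camera in the world. Camera axes: x right, y down, z forward; pixel columns grow to the right and rows downward; lengths in m; the calibration is good to about 2 mm. A picture is of the moment at which its call begins: read the wrist's pose just before it. camera_model takes no time and is no camera call; for the wrist camera it gives the pose at the moment of the call.
- robot.close_job(): hands the job in, once; it reports no verdict.
Trained networks look in the newest picture that a camera, given by its name, has taken for a name from the list of things; names that differ only in an ending like _2 or _b are one class to them, and where a whole thing is asked for, a point or a joint stands for the part that bears it (a point fixed in the world has none). Each returns a list of dicts, best first, with "confidence" (0 to 1); they miss things now and then, are a little off and sometimes report something else, mostly with a low value. They report only what shows in the picture. A call takes as long as a camera call.
- models.outline_of(camera, thing): "pixels" (384x512 bool, what is visible of it) and "pixel" ([column, row] in pixels, amid what is visible of it).
The state is a dict: "t": time; "q": joint angles; "dq": joint speeds; "joint_torque": joint torques, N m; "tool_pos": TCP position; "orientation": TCP orientation; "force": force on the tool from outside, world axes, zero at the start; "wrist_torque": the same for the moment, N m; "opening": finger opening in m.
Only numpy, scipy, OpenCV 4.12 (cv2) and the standard library are available. Lean on these libraries where they do the work, as an engineer would, in place of code of your own. Each camera call takes 0.05 s, during which the arm holds its last target.

TASK

Maintenance has left its things in front of the bowl feeder. Switch the feeder off at its isolator (push the toggle lever fully over to the right), then clear the bench: lay every adjustable wrench flat in the shallow steel tray, put every wire spool and tape roll in the plastic tub, and seat the torque driver in its cradle with the grip in the wide saddle and the nose in the narrow one. Only when all is put away, switch the feeder on again (lever fully over to the left); leave the oiler bottle standing where it is.

Things in the scene. Friction and masses are not known exactly. Their poses are not given: they have to be found in the camera images.
- wrench_a: adjustable wrench lying flat, 153 x 47 x 10 mm, 0.19 kg. Origin under its middle. y runs along it: head and jaws to y = -77 mm, plain handle y = -16 to 76 mm, 16 mm wide, its middle at x = -1 mm. Balances near y = -14 mm; grasp across the handle near y = 0, fingers closing along x. May be absent (None)
- wrench_b: adjustable wrench lying flat, 153 x 47 x 10 mm, 0.19 kg. Origin under its middle. y runs along it: head and jaws to y = -77 mm, plain handle y = -16 to 76 mm, 16 mm wide, its middle at x = -1 mm. Balances near y = -14 mm; grasp across the handle near y = 0, fingers closing along x. May be absent (None)
- spool_a: spool of wire standing on a flange, 59 mm diameter, 49 mm high, up to 0.3 kg. Origin at the centre of the lower flange, z along its axis; solid, so grasp it across the diameter from above. May be absent (None)
- spool_b: spool of wire standing on a flange, 59 mm diameter, 49 mm high, up to 0.3 kg. Origin at the centre of the lower flange, z along its axis; solid, so grasp it across the diameter from above. May be absent (None)
- tape_roll: roll of black tape lying flat, 62 mm diameter, 18 mm high, 0.06 kg. Origin at the centre of its underside, z along its axis; grasp across the diameter from above. May be absent (None)
- driver: torque driver lying on the bench, 190 mm, 0.2 to 0.3 kg. Origin on its axis (17 mm above the bench when lying), x along it to the bit. Black eight-sided grip, 34 mm across flats, x = -84 to 15 mm (29 mm end cap to -95), bare metal nose of 18 mm diameter to x = 75, 7 mm bit to x = 95. Balances near x = -26 mm: grasp across the grip there
- cradle: the driver's cradle, fixed: metal plate 165 x 70 x 8 mm with two black U saddles open to the top. Origin under its middle, x along it. Wide saddle for the grip: x = -74 to -58 mm, opening 39 mm, floor 30 mm up. Narrow one for the nose: x = 45 to 59 mm, opening 23 mm, floor 38 mm up. Flared mouths to about 62 mm above the bench. Fingers have room between the saddles
- cradle_seat (a point): where the driver's origin is when it is seated: on the axis of the saddles, 47 mm above the bench; x points from the wide saddle to the narrow one, as the driver's x then must
- tool_tray: shallow dark steel tray for wrenches, fixed, 120 x 190 x 32 mm outside (x, y, z), walls 3 mm, floor 4 mm. Origin under its middle, y along its length
- tub: square milky plastic tub for rolls and spools, fixed, 154 x 152 mm over the rim and 82 mm high, inside about 130 mm square at the rim and 110 mm at the floor, which is 6 mm thick. Origin under its middle
- isolator: isolator of the bowl feeder, fixed: grey box 88 x 82 mm on a 100 x 94 mm foot, 56 mm high, toggle lever on top. Origin under its middle; the lever's pivot runs along its x, 66 mm above the bench; the lever swings in its y-z plane between off (leaning to -y, right as the robot sees it) and on (leaning to +y, left)
- lever (a joint): angle of the isolator's lever: 0 = off (leaning 0.6 rad to the isolator's -y), 0.6 = upright, 1.2 = on (leaning 0.6 rad to its +y). Over-centre action: once pushed past upright it drops over to the stop by itself and stays there; takes about 2 N at the paddle
- lever_tip (a point): top of the lever, 80 mm from its pivot; the lever ends in a black paddle 26 mm (along the pivot) x 14 mm x 40 mm, which can be pushed from either side with closed fingers
- oil_bottle: small oiler bottle standing by the work, 34 mm diameter, 107 mm high: leave it alone. Origin under its middle

How it is judged:
On the way, in this order (a step that is already met when the one before it is completed fails the run):
1. the isolator is switched off (value of joint lever below 0.15 rad), for 0.2 s.
2. with the isolator off, every wrench lies in the tray, every spool and tape roll is in the tub, and the driver is seated in its cradle (value of joint lever below 0.15 rad and x of wrench_a in the frame of tool_tray between -0.05 and 0.05 m and y of wrench_a in the frame of tool_tray between -0.04 and 0.04 m and z of wrench_a in the frame of tool_tray between -0.002 and 0.03 m and angle between wrench_a's own y axis and vertical between 1.351 and 1.791 rad and linear speed of each of wrench_a, wrench_b, spool_a, spool_b, tape_roll, driver below 0.03 m/s and x of wrench_b in the frame of tool_tray between -0.05 and 0.05 m and y of wrench_b in the frame of tool_tray between -0.04 and 0.04 m and z of wrench_b in the frame of tool_tray between -0.002 and 0.03 m and angle between wrench_b's own y axis and vertical between 1.351 and 1.791 rad and x of spool_a in the frame of tub between -0.068 and 0.068 m and y of spool_a in the frame of tub between -0.068 and 0.068 m and z of spool_a in the frame of tub between -0.002 and 0.075 m and x of spool_b in the frame of tub between -0.068 and 0.068 m and y of spool_b in the frame of tub between -0.068 and 0.068 m and z of spool_b in the frame of tub between -0.002 and 0.075 m and x of tape_roll in the frame of tub between -0.068 and 0.068 m and y of tape_roll in the frame of tub between -0.068 and 0.068 m and z of tape_roll in the frame of tub between -0.002 and 0.075 m and x of driver in the frame of cradle_seat between -0.015 and 0.015 m and y of driver in the frame of cradle_seat between -0.005 and 0.005 m and z of driver in the frame of cradle_seat between -0.005 and 0.005 m and angle between the x axis of driver and the x axis of cradle_seat, either way round below 0.07 rad), for 0.3 s.
3. the isolator is switched on again (value of joint lever above 1.05 rad), for 0.2 s.
At the end, for the whole second after the job is handed in: Lever on (over 1.05). Wrenches inside the tray, flat to 0.22 rad, origin under 30 mm up. Spools and tape in the tub, origin within 68 mm of its middle in x and y, under 75 mm up. Driver in both saddles: within 15 mm along, 5 mm across and in height of the seat, 0.07 rad. All at rest (value of joint lever above 1.05 rad and x of wrench_a in the frame of tool_tray between -0.05 and 0.05 m and y of wrench_a in the frame of tool_tray between -0.04 and 0.04 m and z of wrench_a in the frame of tool_tray between -0.002 and 0.03 m and angle between wrench_a's own y axis and vertical between 1.351 and 1.791 rad and linear speed of each of wrench_a, wrench_b, spool_a, spool_b, tape_roll, driver below 0.03 m/s and x of wrench_b in the frame of tool_tray between -0.05 and 0.05 m and y of wrench_b in the frame of tool_tray between -0.04 and 0.04 m and z of wrench_b in the frame of tool_tray between -0.002 and 0.03 m and angle between wrench_b's own y axis and vertical between 1.351 and 1.791 rad and x of spool_a in the frame of tub between -0.068 and 0.068 m and y of spool_a in the frame of tub between -0.068 and 0.068 m and z of spool_a in the frame of tub between -0.002 and 0.075 m and x of spool_b in the frame of tub between -0.068 and 0.068 m and y of spool_b in the frame of tub between -0.068 and 0.068 m and z of spool_b in the frame of tub between -0.002 and 0.075 m and x of tape_roll in the frame of tub between -0.068 and 0.068 m and y of tape_roll in the frame of tub between -0.068 and 0.068 m and z of tape_roll in the frame of tub between -0.002 and 0.075 m and x of driver in the frame of cradle_seat between -0.015 and 0.015 m and y of driver in the frame of cradle_seat between -0.005 and 0.005 m and z of driver in the frame of cradle_seat between -0.005 and 0.005 m and angle between the x axis of driver and the x axis of cradle_seat, either way round below 0.07 rad); the robot touches nothing.
It fails at once if the oiler bottle is pushed away or knocked over (distance of oil_bottle from where it was at the start of the episode above 0.04 m or angle between oil_bottle's own z axis and vertical above 0.5 rad).
Of wrench_a, wrench_b, spool_a, spool_b, tape_roll only 3 to 5 are there at a start; the rules pass over those that are not, and their reading is None.
At some moment in a run one of wrench_a, wrench_b, spool_a, spool_b, tape_roll may be knocked a few centimetres aside while the robot is not near it.
Once in a run the grip may slacken for a moment while it holds something.
It also fails if it takes over 210 s, if anything falls off the work surface, if the arm or the gripper's body presses on something with over 40 N, if the wrist force passes 120 N, or if a joint passes its speed limit or range.

## Working session

There is one attempt and no reset: what is moved stays moved. The work goes in short steps, Python scripts to look and compute and a tool call to move; the robot and the scene stay as the last step left them, time stands still between calls to the robot, and variables do not carry over. Pictures are saved under pics/ and viewed, and the job is handed in when it is done.

Besides the shell and the picture viewer there is one more tool, called after "Emit:" as name(argument=value, ...) on one line, values as JSON. carry_out: Moves the arm, as the interface text tells. Its arguments: {"type":"object","properties":{"motion":{"type":"array","items":{"type":"number"}},"squeeze":{"type":"number"}},"required":["motion"]}

```bash
ls -la; mkdir -p pics; cat > h.py <<'E'
import numpy as np, cv2
from scipy.spatial.transform import Rotation as R
from plant import robot, imaging, models
def cam(n):
    m=imaging.camera_model(n); K=np.array(m["K"]); p=np.array(m["position"]); o=np.array(m["orientation"])
    Rm=o if o.shape==(3,3) else R.from_rotvec(o).as_matrix()
    return K,p,Rm
def ray(c,px):
    K,p,Rm=c; d=Rm@np.linalg.solve(K,[px[0],px[1],1.0]); return p,d
def at_z(c,px,z):
    p,d=ray(c,px); return p+d*(z-p[2])/d[2]
def proj(c,X):
    K,p,Rm=c; v=K@(Rm.T@(np.array(X)-p)); return v[:2]/v[2]
E
python3 - <<'E'
from h import *
s=robot.read_state(); print({k:np.round(v,3) for k,v in s.items()})
for n in ["side","top","wrist"]:
    im=imaging.read_camera(n); cv2.imwrite(f"pics/{n}0.png",im)
    m=imaging.camera_model(n); print(n,np.round(m["K"],1).tolist(),np.round(m["position"],3),np.round(m["orientation"],3))
E
```

```text
total 12
drwxr-xr-x  3 agent agent 4096 Dec  5 21:30 .
drwxr-xr-x 23 root  root  4096 Dec  5 21:30 ..
drwxr-xr-x  2 agent agent 4096 Dec  5 21:30 pics
{'t': np.float64(0.0), 'q': array([-1.341,  0.131,  1.489,  0.   ,  1.523, -0.085]), 'dq': array([-0.001,  0.001,  0.   ,  0.001,  0.   ,  0.001]), 'joint_torque': array([-1.0000e-03, -5.5984e+01, -4.9177e+01,  7.7000e-02,  3.6000e-02,
       -0.0000e+00]), 'tool_pos': array([ 0.186, -0.57 ,  0.237]), 'orientation': array([-0.326,  2.053, -2.05 ]), 'force': array([-0.155, -1.126,  0.068]), 'wrist_torque': array([-0.043, -0.011, -0.015]), 'opening': np.float64(0.093)}
side [[413.5, 0.0, 260.6], [0.0, 413.5, 188.6], [0.0, 0.0, 1.0]] [ 0.416 -1.101  0.786] [-2.146  0.087 -0.062]
top [[440.6, 0.0, 261.9], [0.0, 440.6, 190.7], [0.0, 0.0, 1.0]] [ 0.269 -0.025  1.274] [-2.11   2.097 -0.232]
wrist [[299.9, 0.0, 254.7], [0.0, 299.9, 192.4], [0.0, 0.0, 1.0]] [ 0.259 -0.547  0.383] [ 2.353 -1.708 -0.242]
```

View pics/top0.png

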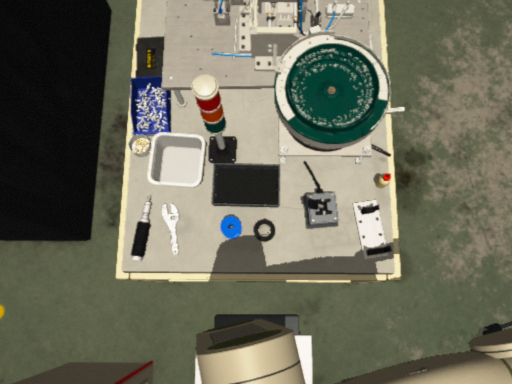

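View pics/side0.png

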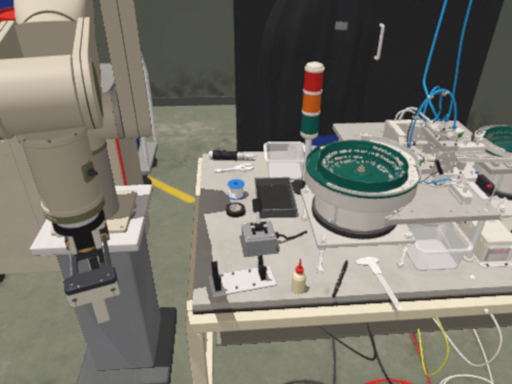

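View pics/wrist0.png

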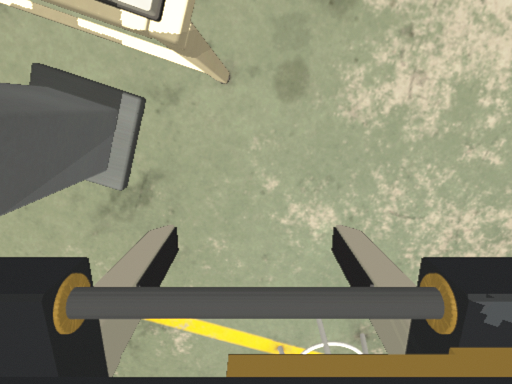

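```bash
python3 - <<'E'
from h import *
ims={n:imaging.read_camera(n) for n in ["top","side"]}
zc={"wrench_a":.005,"spool_a":.049,"tape_roll":.018,"driver":.017,"cradle":.008,"tool_tray":.03,"tub":.08,"isolator":.05,"oil_bottle":.05,"lever":.11}
for th,z in zc.items():
  for n in ["top","side"]:
    c=cam(n)
    for o in models.outline_of(n,th)[:3]:
        m=o["pixels"].astype(np.uint8)
        pts=cv2.findNonZero(m)
        if pts is None: continue
        r=cv2.minAreaRect(pts)
        print(th,n,round(o["confidence"],2),np.round(o["pixel"]),m.sum(),"w",np.round(at_z(c,o["pixel"],z)[:2],3), "rectc",np.round(at_z(c,r[0],z)[:2],3),np.round(r[0]),np.round(r[1]),round(r[2]))
top=ims["top"]
cr=cv2.resize(top[110:290,110:410],None,fx=2.6,fy=2.6,interpolation=cv2.INTER_CUBIC); cv2.imwrite("pics/topz.png",cr)
cr=cv2.resize(ims["side"][140:310,190:420],None,fx=3.4,fy=3.4,interpolation=cv2.INTER_CUBIC); cv2.imwrite("pics/sidez.png",cr)
E
```

```text
wrench_a top 0.81 [170. 222.] 355 w [0.46  0.245] rectc [0.439 0.246] [170. 230.] [47. 15.] 90
wrench_a top 0.15 [245. 183.] 2895 w [0.578 0.03 ] rectc [0.574 0.028] [245. 184.] [67. 43.] 2
wrench_a side 0.78 [240. 174.] 213 w [0.462 0.2  ] rectc [0.439 0.233] [233. 169.] [ 9. 39.] 77
wrench_a side 0.63 [258. 234.] 1485 w [ 0.5   -0.152] rectc [ 0.521 -0.166] [266. 237.] [63. 55.] 33
spool_a top 0.71 [228. 230.] 355 w [0.434 0.072] rectc [0.442 0.067] [230. 226.] [21. 20.] 90
spool_a side 0.89 [232. 188.] 298 w [0.429 0.039] rectc [0.439 0.03 ] [235. 189.] [20. 16.] 90
tape_roll top 0.58 [263. 224.] 345 w [ 0.453 -0.024] rectc [ 0.439 -0.028] [264. 230.] [22. 21.] 0
tape_roll side 0.53 [236. 210.] 282 w [ 0.438 -0.045] rectc [ 0.437 -0.043] [236. 210.] [16. 19.] 90
driver top 0.92 [144. 233.] 647 w [0.426 0.317] rectc [0.439 0.321] [142. 228.] [14. 64.] 13
driver top 0.71 [172. 223.] 377 w [0.456 0.238] rectc [0.438 0.243] [170. 229.] [48. 15.] 90
driver top 0.55 [176. 160.] 2837 w [0.645 0.235] rectc [0.648 0.236] [175. 159.] [56. 54.] 3
driver side 0.53 [228. 153.] 362 w [0.422 0.3
[... 414 characters left out ...]
160.] [55. 55.] 4
tub side 0.62 [283. 156.] 1342 w [0.616 0.186] rectc [0.615 0.157] [284. 160.] [36. 40.] 90
isolator top 0.63 [321. 209.] 1255 w [ 0.494 -0.188] rectc [ 0.534 -0.184] [319. 195.] [65. 33.] 87
isolator side 0.91 [257. 234.] 1427 w [ 0.491 -0.207] rectc [ 0.512 -0.216] [265. 236.] [63. 56.] 35
oil_bottle top 0.53 [180. 159.] 2729 w [0.638 0.218] rectc [0.638 0.229] [176. 159.] [54. 54.] 6
oil_bottle side 0.91 [298. 280.] 331 w [ 0.577 -0.389] rectc [ 0.579 -0.38 ] [298. 278.] [13. 31.] 6
lever top 0.63 [309. 203.] 161 w [ 0.498 -0.148] rectc [ 0.496 -0.17 ] [317. 204.] [19.  9.] 6
lever side 0.78 [261. 211.] 202 w [ 0.505 -0.178] rectc [ 0.494 -0.192] [258. 214.] [32.  8.] 85
```

```bash
ls pics
```

```text
side0.png
sidez.png
top0.png
topz.png
wrist0.png
```

View pics/topz.png

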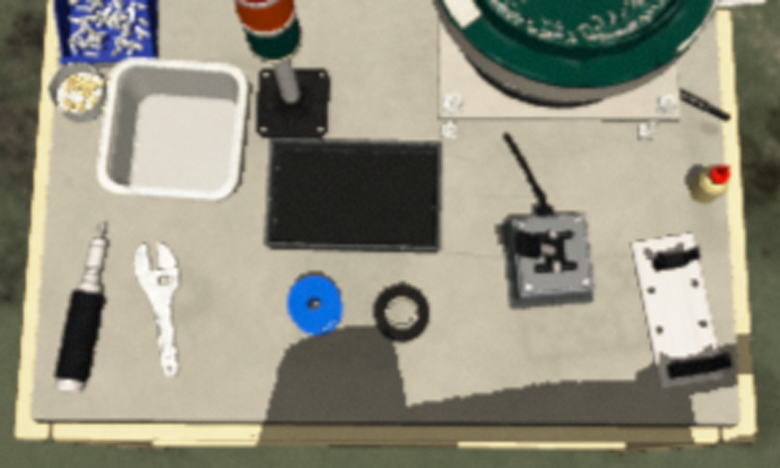

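View pics/sidez.png

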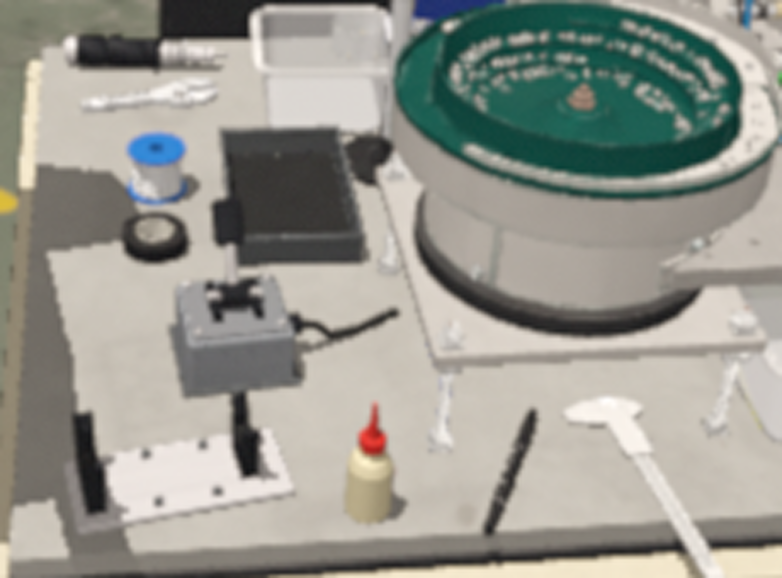

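```bash
cat >> h.py <<'E'
def pose():
    s=robot.read_state(); return np.array(s["tool_pos"]),R.from_rotvec(s["orientation"]).as_matrix(),s
def yawof(Rm): # world heading of jaw axis (tool z)
    return np.degrees(np.arctan2(Rm[1,2],Rm[0,2]))
def downR(yaw):
    a=np.radians(yaw); z=np.array([np.cos(a),np.sin(a),0]); y=np.array([0,0,-1.]); x=np.cross(y,z)
    return np.c_[x,y,z]
def plan(tgt,yaw=None,op=1,step=0.045,n=None):
    """print rows from present pose to tgt, tool pointing down with jaw heading yaw (mod 180 handled by caller)"""
    p,Rm,s=pose(); T=Rm if yaw is None else downR(yaw)
    tgt=np.array(tgt,float); rv=R.from_matrix(Rm.T@T).as_rotvec(degrees=True)
    k=max(int(np.ceil(np.linalg.norm(tgt-p)/step)),int(np.ceil(np.linalg.norm(rv)/8.0)),1)
    if n: k=max(k,n)
    k5=int(np.ceil(k/5)*5)
    rows=[]
    for i in range(k5):
        if i<k:
            sh=Rm.T@((tgt-p)/(k-i)); sh=np.round(sh,4)
            tr=np.round(R.from_matrix(Rm.T@T).as_rotvec(degrees=True)/(k-i),2)
        else: sh=np.zeros(3);tr=np.zeros(3)
        rows+= [*sh,*tr,op]; p=p+Rm@sh; Rm=Rm@R.from_rotvec(tr,degrees=True).as_matrix()
    for j in range(0,k5,5): print([float(v)+0.0 for v in rows[7*j:7*j+35]])
E
python3 - <<'E'
from h import *
p,Rm,s=pose(); print(np.round(Rm,3),yawof(Rm)); c=cam("wrist"); print("cam in tool",Rm.T@(c[1]-p), np.round(Rm.T@c[2],3))
c=cam("top")
pts={"cr_wide":(376,252,.06),"cr_narrow":(369,207,.06),"pole":(222,150,0),"driver_end":(138,257,.017),"bit":(149.5,197,.017),"oil base":(380,181,.05),"tableedge":(250,270,0),"tableL":(125,200,0),
"wr_head":(166,207,.005),"wr_tail":(174,254,.005)}
for k,v in pts.items(): print(k,np.round(at_z(c,v[:2],v[2]),3))
# isolator box corners in topz: px
for q in [(509,219),(588,213),(594,297),(512,306)]: print(np.round(at_z(c,(110+q[0]/2.6,110+q[1]/2.6),.056),3))
for q in [(633,240),(690,233),(737,380),(660,388)]: print('cr',np.round(at_z(c,(110+q[0]/2.6,110+q[1]/2.6),.01),3))
for q in [(270,139),(441,142),(441,248),(265,249)]: print('tray',np.round(at_z(c,(110+q[0]/2.6,110+q[1]/2.6),.032),3))
for q in [(106,62),(247,65),(237,197),(101,193)]: print('tub',np.round(at_z(c,(110+q[0]/2.6,110+q[1]/2.6),.082),3))
for n,z in [("side",.12),("top",.12)]:
  c=cam(n)
  imaging.read_camera(n)
  for o in models.outline_of(n,"lever")[:1]:
    ys,xs=np.nonzero(o["pixels"]); print(n,xs.min(),xs.max(),ys.min(),ys.max())
E
```

```text
[[-0.951 -0.     0.31 ]
 [-0.31   0.    -0.951]
 [-0.    -1.    -0.   ]] -71.96459301047877
cam in tool [-0.076445   -0.14656707  0.00066913] [[ 0.     0.961  0.275]
 [ 0.    -0.275  0.961]
 [ 1.    -0.    -0.   ]]
cr_wide [ 0.373 -0.335  0.06 ]
cr_narrow [ 0.498 -0.322  0.06 ]
pole [0.682 0.1   0.   ]
driver_end [0.358 0.328 0.017]
bit [0.532 0.306 0.017]
oil base [ 0.576 -0.359  0.05 ]
tableedge [0.325 0.011 0.   ]
tableL [0.526 0.383 0.   ]
wr_head [0.505 0.259 0.005]
wr_tail [0.368 0.229 0.005]
[ 0.534 -0.146  0.056]
[ 0.542 -0.232  0.056]
[ 0.449 -0.235  0.056]
[ 0.439 -0.147  0.056]
cr [ 0.521 -0.289  0.01 ]
cr [ 0.53  -0.354  0.01 ]
cr [ 0.366 -0.397  0.01 ]
cr [ 0.357 -0.312  0.01 ]
tray [0.63  0.12  0.032]
tray [ 0.628 -0.073  0.032]
tray [ 0.506 -0.072  0.032]
tray [0.504 0.122 0.032]
tub [0.703 0.297 0.082]
tub [0.7   0.142 0.082]
tub [0.551 0.148 0.082]
tub [0.555 0.293 0.082]
side 252 263 198 230
top 308 326 199 210
```

```bash
python3 - <<'E'
from h import *
plan([0.488,-0.075,0.25],-85,-1)
E
```

```text
[-0.0339, -0.0009, -0.029, 0.0, 1.0, 0.0, -1.0, -0.0334, -0.001, -0.0296, 0.0, 1.0, 0.0, -1.0, -0.0329, -0.0009, -0.0302, 0.0, 1.0, 0.0, -1.0, -0.0323, -0.001, -0.0308, 0.0, 1.0, 0.0, -1.0, -0.0318, -0.0009, -0.0313, 0.0, 1.0, 0.0, -1.0]
[-0.0312, -0.001, -0.0319, 0.0, 1.0, 0.0, -1.0, -0.0307, -0.0009, -0.0324, 0.0, 1.01, 0.0, -1.0, -0.0301, -0.001, -0.033, 0.0, 1.0, 0.0, -1.0, -0.0295, -0.0009, -0.0335, 0.0, 1.01, 0.0, -1.0, -0.0289, -0.001, -0.034, 0.0, 1.0, 0.0, -1.0]
[-0.0284, -0.0009, -0.0345, 0.0, 1.01, 0.0, -1.0, -0.0277, -0.001, -0.035, 0.0, 1.0, 0.0, -1.0, -0.0271, -0.0009, -0.0356, 0.0, 1.01, 0.0, -1.0, 0.0, 0.0, 0.0, 0.0, 0.0, 0.0, -1.0, 0.0, 0.0, 0.0, 0.0, 0.0, 0.0, -1.0]
```

Emit:
carry_out(motion=[-0.034,-0.001,-0.029,0,1,0,-1,-0.033,-0.001,-0.03,0,1,0,-1,-0.033,-0.001,-0.03,0,1,0,-1,-0.032,-0.001,-0.031,0,1,0,-1,-0.032,-0.001,-0.031,0,1,0,-1])

```text
t: 1.95
tool_pos: [0.302, -0.3781, 0.2409]
orientation: [-0.229, 2.109, -2.107]
force: [1.1, 0.7, -1.1]
opening: 0.0578
```

Emit:
carry_out(motion=[-0.031,-0.001,-0.032,0,1,0,-1,-0.031,-0.001,-0.032,0,1,0,-1,-0.03,-0.001,-0.033,0,1,0,-1,-0.03,-0.001,-0.034,0,1,0,-1,-0.029,-0.001,-0.034,0,1,0,-1])

```text
t: 2.45
tool_pos: [0.4245, -0.1807, 0.2474]
orientation: [-0.13, 2.155, -2.159]
force: [1.4, -0.5, 0.2]
opening: 0.0177
```

```bash
python3 - <<'E'
from h import *
p,Rm,s=pose(); print(p,yawof(Rm),s['t'],s['opening'])
plan([0.488,-0.075,0.25],-85,-1)
E
```

```text
[ 0.42454839 -0.18067235  0.24735026] -82.94763978541712 2.45 0.017720209631757515
[-0.0253, -0.0009, -0.0324, -0.04, 0.68, -0.04, -1.0, -0.0249, -0.0009, -0.0326, -0.04, 0.69, -0.04, -1.0, -0.0246, -0.0009, -0.033, -0.04, 0.68, -0.05, -1.0, 0.0, 0.0, 0.0, 0.0, 0.0, 0.0, -1.0, 0.0, 0.0, 0.0, 0.0, 0.0, 0.0, -1.0]
```

Emit:
carry_out(motion=[-0.026,-0.001,-0.034,0,0.7,0,-1,-0.025,-0.001,-0.034,0,0.7,0,-1,-0.025,-0.001,-0.034,0,0.7,0,-1,-0.002,0,-0.003,0,0,0,-1,0,0,0,0,0,0,-1])

```text
t: 2.95
tool_pos: [0.4946, -0.0573, 0.2517]
orientation: [-0.093, 2.17, -2.174]
force: [-0.5, -0.8, 0.4]
opening: 0.0001
```

```bash
python3 - <<'E'
from h import *
p,Rm,s=pose(); print(p,yawof(Rm),s['t'],s['opening'])
im=imaging.read_camera("wrist"); cv2.imwrite("pics/w1.png",im)
im=imaging.read_camera("side"); cv2.imwrite("pics/s1.png",im)
plan([0.488,-0.08,0.124],-85,-1)
E
```

```text
[ 0.49463461 -0.05730757  0.25171472] -84.7453242165943 2.95 0.00013231568894981976
[0.003, 0.0426, 0.0068, -0.04, 0.05, -0.11, -1.0, 0.0028, 0.0426, 0.0069, -0.04, 0.04, -0.11, -1.0, 0.0028, 0.0425, 0.0069, -0.05, 0.05, -0.11, -1.0, 0.0, 0.0, 0.0, 0.0, 0.0, 0.0, -1.0, 0.0, 0.0, 0.0, 0.0, 0.0, 0.0, -1.0]
```

View pics/w1.png

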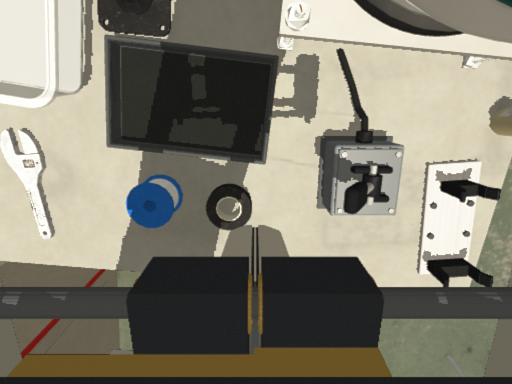

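View pics/s1.png

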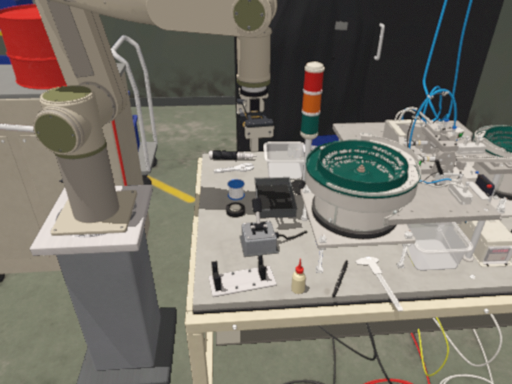

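```bash
python3 - <<'E'
from h import *
imaging.read_camera("wrist"); c=cam("wrist")
for n,u,v,z in [("paddletop",352,205,.13),("paddle",356,195,.12),("isoTL",333,140,.056),("isoTR",402,144,.056),("isoBR",399,214,.056),("isoBL",332,213,.056),("spooltop",151,205,.049),("spoolbot",164,190,0.001),("tape",229,206,.018),("tape0",230,208,.009),
 ("crNE",479,161,.008),("crNW",427,165,.008),("crSW",420,275,.008)]:
    print(n,np.round(at_z(c,(u,v),z),3))
for th,z in [("spool_a",.049),("tape_roll",.018)]:
    for o in models.outline_of("wrist",th)[:2]:
        (x,y),r=cv2.minEnclosingCircle(cv2.findNonZero(o["pixels"].astype(np.uint8))); print(th,o["confidence"],x,y,r,np.round(at_z(c,(x,y),z),3))
E
```

```text
paddletop [ 0.49  -0.152  0.13 ]
paddle [ 0.498 -0.158  0.12 ]
isoTL [ 0.543 -0.145  0.056]
isoTR [ 0.546 -0.224  0.056]
isoBR [ 0.462 -0.238  0.056]
isoBL [ 0.456 -0.157  0.056]
spooltop [0.445 0.063 0.049]
spoolbot [0.451 0.061 0.001]
tape [ 0.442 -0.03   0.018]
tape0 [ 0.436 -0.031  0.009]
crNE [ 0.529 -0.353  0.008]
crNW [ 0.518 -0.286  0.008]
crSW [ 0.356 -0.316  0.008]
spool_a 0.94 152.5 199.5 29.538209915161133 [0.452 0.061 0.049]
tape_roll 0.71 227.12826538085938 206.07366943359375 23.396347045898438 [ 0.441 -0.028  0.018]
tape_roll 0.44 40.5 51.5 65.51727294921875 [0.611 0.2   0.018]
```

Emit:
carry_out(motion=[0.002,0.043,0.009,0,0,0,-1,0.002,0.043,0.009,0,0,0,-1,0,0.043,0.009,0,0,0,-1,0,0,0,0,0,0,-1,0,0,0,0,0,0,-1])

```text
t: 3.7
tool_pos: [0.4938, -0.0935, 0.1233]
orientation: [-0.072, 2.17, -2.18]
force: [-0.4, -0.4, -0.2]
opening: 0.0004
```

```bash
python3 - <<'E'
from h import *
p,Rm,s=pose(); print(p,yawof(Rm),s['force'])
plan([0.498,-0.20,0.122],-85,-1,step=.02)
E
```

```text
[ 0.49375568 -0.09346395  0.12327484] -85.48252152045757 [-0.3799709  -0.4291167  -0.18429499]
[0.0007, 0.0003, 0.0178, -0.05, -0.08, -0.12, -1.0, 0.0007, 0.0003, 0.0177, -0.05, -0.08, -0.12, -1.0, 0.0008, 0.0003, 0.0178, -0.05, -0.08, -0.12, -1.0, 0.0008, 0.0002, 0.0177, -0.05, -0.08, -0.12, -1.0, 0.0008, 0.0002, 0.0178, -0.04, -0.08, -0.12, -1.0]
[0.0007, 0.0002, 0.0177, -0.05, -0.08, -0.12, -1.0, 0.0, 0.0, 0.0, 0.0, 0.0, 0.0, -1.0, 0.0, 0.0, 0.0, 0.0, 0.0, 0.0, -1.0, 0.0, 0.0, 0.0, 0.0, 0.0, 0.0, -1.0, 0.0, 0.0, 0.0, 0.0, 0.0, 0.0, -1.0]
```

Emit:
carry_out(motion=[0.001,0,0.018,0,0,0,-1,0.001,0,0.018,0,0,0,-1,0.001,0,0.018,0,0,0,-1,0.001,0,0.018,0,0,0,-1,0.001,0,0.018,0,0,0,-1])

```text
t: 4.2
tool_pos: [0.5016, -0.186, 0.1382]
orientation: [-0.057, 2.159, -2.175]
force: [0.3, -0.4, -0.9]
opening: 0.0003
```

Emit:
carry_out(motion=[0.001,0,0.018,0,0,0,-1,0,0,0.01,0,0,0,-1,0,0,0,0,0,0,-1,0,-0.045,0,0,0,0,-1,0,-0.045,0,0,0,0,-1])

```text
t: 4.7
tool_pos: [0.4998, -0.214, 0.2352]
orientation: [-0.054, 2.166, -2.172]
force: [0.5, -0.9, 0.5]
opening: 0.0004
```

```bash
python3 - <<'E'
from h import *
p,Rm,s=pose(); print(p,yawof(Rm),s['force'],s['t'])
im=imaging.read_camera("side"); cv2.imwrite("pics/s2.png",cv2.resize(im[140:310,190:420],None,fx=3.4,fy=3.4,interpolation=cv2.INTER_CUBIC))
imaging.read_camera("wrist"); im=imaging.read_camera("wrist"); cv2.imwrite("pics/w2.png",im)
E
```

```text
[ 0.49983059 -0.21404603  0.23519371] -85.59402872744174 [ 0.53006381 -0.91022711  0.46965047] 4.7
```

View pics/s2.png

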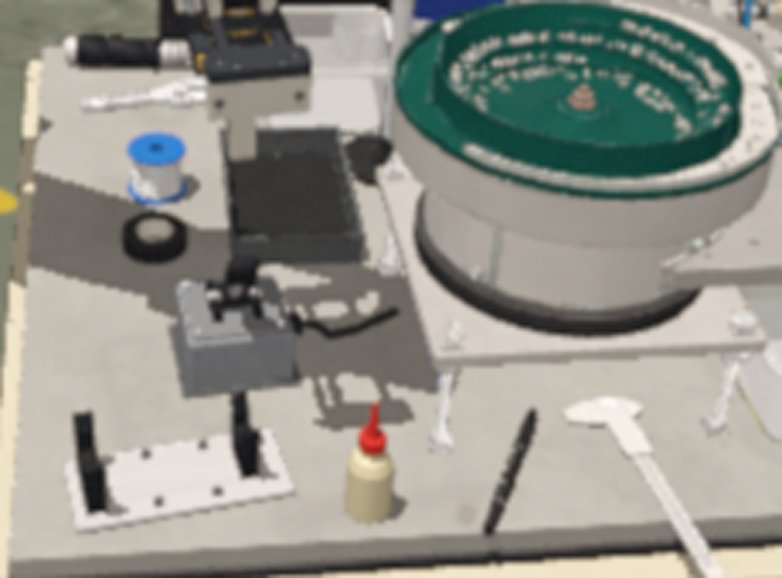

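View pics/w2.png

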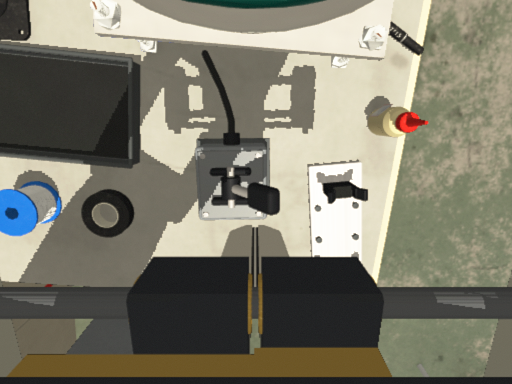

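```bash
python3 - <<'E'
from h import *
plan([0.441,-0.029,0.2],0,1)
E
```

```text
[0.0044, 0.0032, -0.0174, -0.17, -7.78, -0.11, 1.0, 0.002, 0.0033, -0.0178, -0.18, -7.78, -0.11, 1.0, -0.0004, 0.0034, -0.0179, -0.17, -7.78, -0.11, 1.0, -0.0029, 0.0034, -0.0176, -0.18, -7.78, -0.11, 1.0, -0.0052, 0.0034, -0.0171, -0.18, -7.78, -0.11, 1.0]
[-0.0075, 0.0035, -0.0162, -0.17, -7.78, -0.11, 1.0, -0.0096, 0.0035, -0.015, -0.18, -7.78, -0.11, 1.0, -0.0116, 0.0036, -0.0136, -0.17, -7.78, -0.11, 1.0, -0.0133, 0.0036, -0.0119, -0.18, -7.77, -0.12, 1.0, -0.0148, 0.0035, -0.0099, -0.17, -7.78, -0.11, 1.0]
[-0.016, 0.0036, -0.0078, -0.18, -7.77, -0.12, 1.0, 0.0, 0.0, 0.0, 0.0, 0.0, 0.0, 1.0, 0.0, 0.0, 0.0, 0.0, 0.0, 0.0, 1.0, 0.0, 0.0, 0.0, 0.0, 0.0, 0.0, 1.0, 0.0, 0.0, 0.0, 0.0, 0.0, 0.0, 1.0]
```

Emit:
carry_out(motion=[0.004,0.003,-0.017,-0.2,-7.8,-0.1,1,0.002,0.003,-0.018,-0.2,-7.8,-0.1,1,0,0.003,-0.018,-0.2,-7.8,-0.1,1,-0.003,0.003,-0.018,-0.2,-7.8,-0.1,1,-0.005,0.003,-0.017,-0.2,-7.8,-0.1,1], squeeze=30)

```text
t: 5.35
tool_pos: [0.4735, -0.1294, 0.2252]
orientation: [-0.698, 1.751, -1.762]
force: [0.4, -0.1, -0.7]
opening: 0.0359
```

Emit:
carry_out(motion=[-0.008,0.003,-0.016,-0.2,-7.8,-0.1,1,-0.01,0.003,-0.015,-0.2,-7.8,-0.1,1,-0.012,0.003,-0.014,-0.2,-7.8,-0.1,1,-0.013,0.003,-0.012,-0.2,-7.8,-0.1,1,-0.015,0.003,-0.01,-0.2,-7.8,-0.1,1])

```text
t: 5.85
tool_pos: [0.4406, -0.0403, 0.2095]
orientation: [-1.163, 1.269, -1.269]
force: [-0.5, -0.1, 0.6]
opening: 0.0762
```

```bash
python3 - <<'E'
from h import *
p,Rm,s=pose(); print(p,yawof(Rm),s['force'],s['t'])
plan([0.441,-0.029,0.2],0,1)
E
```

```text
[ 0.44055316 -0.04027151  0.20951554] -4.734884377013851 [-0.46220912 -0.0580851   0.62051405] 5.85
[-0.0112, 0.0096, -0.0005, -0.22, -4.73, -0.21, 1.0, 0.0, 0.0, 0.0, 0.0, 0.0, 0.0, 1.0, 0.0, 0.0, 0.0, 0.0, 0.0, 0.0, 1.0, 0.0, 0.0, 0.0, 0.0, 0.0, 0.0, 1.0, 0.0, 0.0, 0.0, 0.0, 0.0, 0.0, 1.0]
```

Emit:
carry_out(motion=[-0.011,0.03,0,-0.2,-4.7,-0.2,1,0,0.03,0,0,0,0,1,0,0,0,0,0,0,1,0,0,0,0,0,0,1,0,0,0,0,0,0,1])

```text
t: 6.35
tool_pos: [0.4413, -0.026, 0.1506]
orientation: [-1.212, 1.199, -1.203]
force: [-0.2, 0.2, -0.6]
opening: 0.0926
```

```bash
python3 - <<'E'
from h import *
p,Rm,s=pose(); print(p,yawof(Rm),s['force'],s['t'])
c=cam("wrist");im=imaging.read_camera("wrist"); cv2.imwrite("pics/w3.png",im)
for th,z in [("spool_a",.049),("tape_roll",.018)]:
    for o in models.outline_of("wrist",th)[:2]:
        (x,y),r=cv2.minEnclosingCircle(cv2.findNonZero(o["pixels"].astype(np.uint8))); print(th,o["confidence"],x,y,r,np.round(at_z(c,(x,y),z),3))
E
```

```text
[ 0.44130041 -0.02602923  0.15063915] 0.6056552445623276 [-0.24605436  0.24453753 -0.6245539 ] 6.35
spool_a 0.59 258.5400085449219 83.16000366210938 39.550025939941406 [0.444 0.067 0.049]
tape_roll 0.8 250.84275817871094 188.2308349609375 32.37249755859375 [ 0.438 -0.026  0.018]
```

View pics/w3.png

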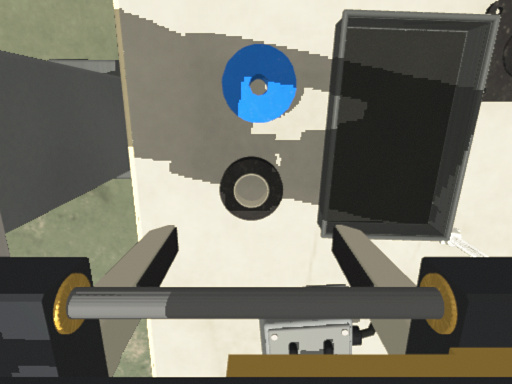

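```bash
python3 - <<'E'
from h import *
c=cam("wrist")
for n,u,v,z in [("near edge L",344,14,.032),("near edge R",322,233,.032),("farR",446,236,.032),("farL",497,19,.032),("innerfar",475,25,.032)]:
    print(n,np.round(at_z(c,(u,v),z),3))
plan([0.438,-0.026,0.06],0,0.66,step=.03)
E
```

```text
near edge L [0.512 0.121 0.032]
near edge R [ 0.508 -0.066  0.032]
farR [ 0.628 -0.068  0.032]
farL [0.633 0.118 0.032]
innerfar [0.617 0.114 0.032]
[-0.0001, 0.0228, -0.0011, -0.07, 0.15, 0.0, 0.66, -0.0001, 0.0228, -0.0011, -0.06, 0.15, 0.0, 0.66, -0.0001, 0.0228, -0.001, -0.07, 0.15, 0.0, 0.66, 0.0, 0.0227, -0.001, -0.06, 0.16, 0.01, 0.66, 0.0, 0.0, 0.0, 0.0, 0.0, 0.0, 0.66]
```

Emit:
carry_out(motion=[0,0.023,-0.001,0,0,0,0.66,0,0.023,-0.001,0,0,0,0.66,0,0.023,-0.001,0,0,0,0.66,0,0.023,-0.001,0,0,0,0.66,0,0,0,0,0,0,0.66])

```text
t: 7.0
tool_pos: [0.4439, -0.0284, 0.0629]
orientation: [-1.203, 1.191, -1.213]
force: [-0.5, -0.6, 0.0]
opening: 0.0771
```

```bash
python3 - <<'E'
from h import *
p,Rm,s=pose(); print(p,yawof(Rm),s['force'],s['t'],s['opening'])
plan([0.438,-0.026,0.025],0,0.66,step=.015)
E
```

```text
[ 0.44385177 -0.02838652  0.06285427] 0.43897752417188424 [-0.53832614 -0.57054665  0.02928026] 7.0 0.0770581731610452
[-0.0008, 0.0126, -0.0021, -0.31, 0.15, 0.04, 0.66, -0.0008, 0.0126, -0.0021, -0.31, 0.14, 0.05, 0.66, -0.0009, 0.0126, -0.002, -0.31, 0.15, 0.04, 0.66, 0.0, 0.0, 0.0, 0.0, 0.0, 0.0, 0.66, 0.0, 0.0, 0.0, 0.0, 0.0, 0.0, 0.66]
```

Emit:
carry_out(motion=[-0.001,0.013,-0.003,-0.3,0,0,0.66,-0.001,0.013,-0.002,-0.3,0,0,0.66,-0.001,0.011,-0.001,0,0,0,0.66,0,0,0,0,0,0,0.66,0,0,0,0,0,0,0.66])

```text
t: 7.5
tool_pos: [0.4408, -0.026, 0.0268]
orientation: [-1.208, 1.195, -1.211]
force: [0.5, 0.5, -0.0]
opening: 0.077
```

```bash
python3 - <<'E'
from h import *
for i in range(3):
  p,Rm,s=pose(); print(p,yawof(Rm),np.round(Rm[:,1],3),s['force'],s['t'],s['opening'])
E
```

```text
[ 0.44081964 -0.02602917  0.02677628] 0.39408194080547676 [ 0.01  -0.003 -1.   ] [ 0.47719062  0.51158473 -0.02479616] 7.5 0.07703068480079614
[ 0.44081964 -0.02602917  0.02677628] 0.39408194080547676 [ 0.01  -0.003 -1.   ] [ 0.47719062  0.51158473 -0.02479616] 7.5 0.07703068480079614
[ 0.44081964 -0.02602917  0.02677628] 0.39408194080547676 [ 0.01  -0.003 -1.   ] [ 0.47719062  0.51158473 -0.02479616] 7.5 0.07703068480079614
```

Grip the tape and lift.

Emit:
carry_out(motion=[0,0.003,-0.001,0,0,0,0.2,0,0,0,0,0,0,-0.2,0,0,0,0,0,0,-0.2,0,0,0,0,0,0,-0.2,0,0,0,0,0,0,-0.2], squeeze=25)

```text
t: 8.0
tool_pos: [0.441, -0.0262, 0.025]
orientation: [-1.206, 1.193, -1.213]
force: [-0.1, -0.4, -1.1]
opening: 0.0613
```

Emit:
carry_out(motion=[0,-0.03,0,0,0,0,-0.2,0,-0.04,0,0,0,0,-0.2,0,-0.04,0,0,0,0,-0.2,0,-0.03,0,0,0,0,-0.2,0,0,0,0,0,0,-0.2])

```text
t: 8.5
tool_pos: [0.4373, -0.0254, 0.1689]
orientation: [-1.208, 1.197, -1.21]
force: [1.3, 0.3, -0.8]
opening: 0.0617
```

```bash
python3 - <<'E'
from h import *
p,Rm,s=pose(); print(p,yawof(Rm),s['force'],s['t'],s['opening'])
im=imaging.read_camera("side"); cv2.imwrite("pics/s4.png",im)
c=cam("side")
for q in [(.628,.22,.082)]: print(proj(c,q), proj(cam("top"),q))
plan([0.65,0.24,0.18],0,-.2)
E
```

```text
[ 0.43733728 -0.02544652  0.16889242] 0.3932096432817118 [ 1.31429138  0.25946378 -0.75169821] 8.5 0.06173113327726034
[285.15964584 151.00947038] [176.45852465 159.06036413]
[-0.033, -0.0016, 0.0269, -0.04, 0.05, 0.02, -0.2, -0.033, -0.0016, 0.0269, -0.04, 0.05, 0.02, -0.2, -0.033, -0.0016, 0.0269, -0.04, 0.05, 0.02, -0.2, -0.033, -0.0016, 0.0268, -0.05, 0.05, 0.02, -0.2, -0.0331, -0.0016, 0.0268, -0.04, 0.05, 0.02, -0.2]
[-0.0331, -0.0016, 0.0268, -0.05, 0.05, 0.02, -0.2, -0.0331, -0.0016, 0.0267, -0.04, 0.05, 0.01, -0.2, -0.0332, -0.0016, 0.0268, -0.05, 0.04, 0.02, -0.2, 0.0, 0.0, 0.0, 0.0, 0.0, 0.0, -0.2, 0.0, 0.0, 0.0, 0.0, 0.0, 0.0, -0.2]
```

View pics/s4.png

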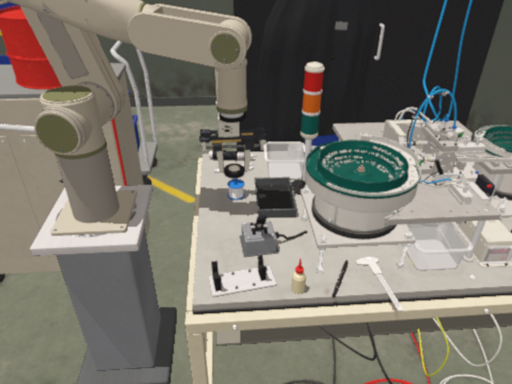

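Emit:
carry_out(motion=[-0.045,0,0.004,0,0,0,-0.2,-0.045,0,0.004,0,0,0,-0.2,-0.045,0,0.004,0,0,0,-0.2,-0.045,0,0.004,0,0,0,-0.2,-0.045,0,0.004,0,0,0,-0.2])

```text
t: 9.05
tool_pos: [0.4538, 0.2004, 0.159]
orientation: [-1.211, 1.21, -1.218]
force: [0.7, -1.1, 0.0]
opening: 0.0613
```

```bash
python3 - <<'E'
from h import *
p,Rm,s=pose(); print(p,yawof(Rm),s['force'],s['t'],s['opening'])
plan([0.627,0.222,0.17],0,-.2)
E
```

```text
[0.45379919 0.2003557  0.15903476] -0.34222498852502675 [ 0.65133969 -1.10250593  0.0275035 ] 9.05 0.06127944101917592
[-0.0057, -0.0028, 0.0433, 0.0, -0.09, 0.09, -0.2, -0.0056, -0.0027, 0.0433, 0.0, -0.08, 0.09, -0.2, -0.0055, -0.0028, 0.0433, -0.01, -0.09, 0.09, -0.2, -0.0054, -0.0027, 0.0432, 0.0, -0.08, 0.09, -0.2, 0.0, 0.0, 0.0, 0.0, 0.0, 0.0, -0.2]
```

Emit:
carry_out(motion=[-0.006,-0.005,0.042,0,0,0,-0.2,-0.006,-0.004,0.042,0,0,0,-0.2,-0.006,-0.003,0.042,0,0,0,-0.2,-0.005,-0.002,0.042,0,0,0,-0.2,0,0,0,0,0,0,-0.2])

```text
t: 9.55
tool_pos: [0.6196, 0.232, 0.1563]
orientation: [-1.233, 1.213, -1.203]
force: [-0.6, -0.1, -1.0]
opening: 0.0611
```

```bash
python3 - <<'E'
from h import *
p,Rm,s=pose(); print(p,yawof(Rm),s['force'],s['t'],s['opening'])
im=imaging.read_camera("wrist"); cv2.imwrite("pics/w5.png",im)
im=imaging.read_camera("top"); cv2.imwrite("pics/t5.png",im[90:290,110:410].repeat(2,0).repeat(2,1))
plan([0.627,0.222,0.08],0,-.2,step=.025)
E
```

```text
[0.61959033 0.23200088 0.15630853] 0.36754522393904115 [-0.62611294 -0.05669711 -1.04289571] 9.55 0.06109706529926792
[0.0023, 0.0194, 0.003, 0.27, 0.1, 0.14, -0.2, 0.0024, 0.0194, 0.0029, 0.27, 0.1, 0.14, -0.2, 0.0024, 0.0193, 0.0028, 0.28, 0.1, 0.14, -0.2, 0.0024, 0.0194, 0.0028, 0.27, 0.1, 0.13, -0.2, 0.0, 0.0, 0.0, 0.0, 0.0, 0.0, -0.2]
```

View pics/w5.png

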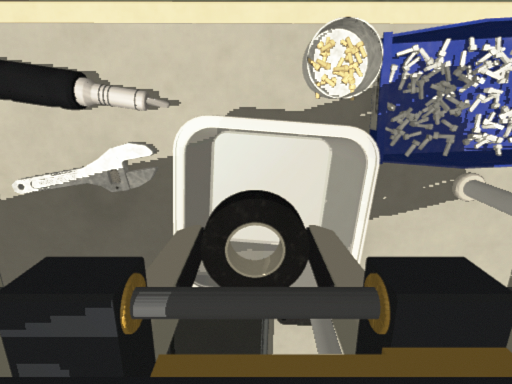

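View pics/t5.png

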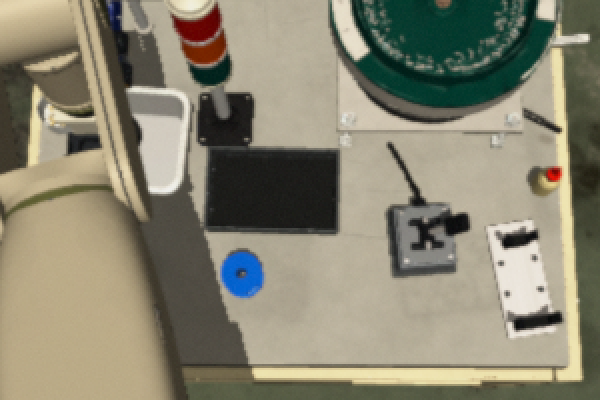

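```bash
python3 - <<'E'
from h import *
c=cam("wrist")
for q in [(175,170),(379,165),(280,118)]: print(np.round(at_z(c,q,.082),3))
E
```

```text
[0.555 0.261 0.082]
[0.707 0.266 0.082]
[0.633 0.299 0.082]
```

Emit:
carry_out(motion=[0.002,0.02,0.002,0,0,0,-0.2,0.002,0.02,0.002,0,0,0,-0.2,0.002,0.02,0.002,0,0,0,-0.2,0.002,0.018,0.002,0,0,0,-0.2,0,0,0,0,0,0,-0.2])

```text
t: 10.15
tool_pos: [0.6167, 0.2225, 0.0761]
orientation: [-1.236, 1.215, -1.2]
force: [-1.1, -0.7, -1.0]
opening: 0.0615
```

Emit:
carry_out(motion=[0,0,0.007,0,0,0,-0.2,0,0,0.007,0,0,0,-0.2,0,0,0,0,0,0,0.55,0,0,0,0,0,0,0.55,0,0,0,0,0,0,0.55])

```text
t: 10.65
tool_pos: [0.6326, 0.2235, 0.0811]
orientation: [-1.231, 1.211, -1.201]
force: [-0.4, -0.4, -0.7]
opening: 0.072
```

Emit:
carry_out(motion=[0,-0.02,0,0,0,0,0.55,0,-0.03,0,0,0,0,0.55,0,-0.04,0,0,0,0,0.55,0,-0.04,-0.02,0,0,0,0.6,0,0,-0.04,0,0,0,0.8])

```text
t: 11.15
tool_pos: [0.5757, 0.2236, 0.2166]
orientation: [-1.231, 1.212, -1.202]
force: [0.6, 0.2, 0.5]
opening: 0.0785
```

```bash
python3 - <<'E'
from h import *
p,Rm,s=pose(); print(p,yawof(Rm),s['force'],s['t'],s['opening'])
im=imaging.read_camera("wrist"); cv2.imwrite("pics/w6.png",im)
plan([0.48,0.20,0.22],0,.8)
E
```

```text
[0.57569195 0.2236273  0.21664888] 0.3852521577151352 [0.64135999 0.21725421 0.46840226] 11.15 0.07850062977038057
[0.0076, -0.0019, -0.0292, 0.53, 0.17, 0.2, 0.8, 0.0077, -0.0022, -0.0291, 0.53, 0.16, 0.2, 0.8, 0.0077, -0.0025, -0.029, 0.53, 0.17, 0.2, 0.8, 0.0, 0.0, 0.0, 0.0, 0.0, 0.0, 0.8, 0.0, 0.0, 0.0, 0.0, 0.0, 0.0, 0.8]
```

View pics/w6.png

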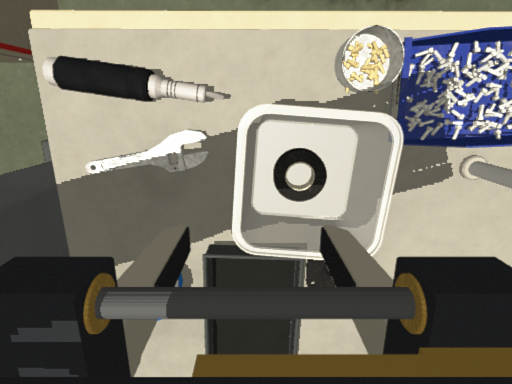

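Emit:
carry_out(motion=[0.008,-0.002,-0.03,0.4,0.2,0.2,0.59,0.008,-0.002,-0.03,0.4,0.2,0.2,0.59,0.008,-0.002,-0.03,0.4,0,0.2,0.59,0.02,0,-0.02,0.4,0,0,0.59,0.04,0,-0.015,0,0,0,0.59])

```text
t: 11.7
tool_pos: [0.4356, 0.14, 0.2166]
orientation: [-1.216, 1.207, -1.202]
force: [0.7, -1.2, 0.9]
opening: 0.0739
```

```bash
python3 - <<'E'
from h import *
p,Rm,s=pose(); print(p,yawof(Rm),s['force'],s['t'],s['opening'])
plan([0.446,0.066,0.16],0,.59)
E
```

```text
[0.43557861 0.14002649 0.2166493 ] 0.4179690210692664 [ 0.73449704 -1.19831938  0.88216524] 11.7 0.07388661629941823
[0.0247, 0.0189, 0.0034, 0.08, 0.14, 0.0, 0.59, 0.0247, 0.0189, 0.0034, 0.08, 0.14, 0.0, 0.59, 0.0247, 0.0188, 0.0034, 0.07, 0.14, -0.01, 0.59, 0.0, 0.0, 0.0, 0.0, 0.0, 0.0, 0.59, 0.0, 0.0, 0.0, 0.0, 0.0, 0.0, 0.59]
```

Emit:
carry_out(motion=[0.025,0.019,0.003,0,0,0,0.59,0.025,0.019,0.003,0,0,0,0.59,0.022,0.019,0.003,0,0,0,0.59,0,0,0,0,0,0,0.59,0,0,0,0,0,0,0.59])

```text
t: 12.2
tool_pos: [0.444, 0.0635, 0.1608]
orientation: [-1.21, 1.203, -1.206]
force: [-0.0, 1.1, 0.8]
opening: 0.0744
```

```bash
python3 - <<'E'
from h import *
p,Rm,s=pose(); print(p,yawof(Rm),s['force'],s['t'],s['opening'])
c=cam("wrist");im=imaging.read_camera("wrist"); cv2.imwrite("pics/w7.png",im)
for th,z in [("spool_a",.049)]:
    for o in models.outline_of("wrist",th)[:2]:
        (x,y),r=cv2.minEnclosingCircle(cv2.findNonZero(o["pixels"].astype(np.uint8))); print(th,o["confidence"],x,y,r,np.round(at_z(c,(x,y),z),3))
hsv=cv2.cvtColor(im,cv2.COLOR_BGR2HSV); m=cv2.inRange(hsv,(100,150,60),(125,255,255))
n,l,st,ce=cv2.connectedComponentsWithStats(m)
for i in range(1,n):
    if st[i,4]>300: print(st[i],at_z(c,(st[i,0]+st[i,2]/2,st[i,1]+st[i,3]/2),.049))
E
```

```text
[0.44402466 0.06345609 0.16077148] 0.3400039421623481 [-0.04277056  1.14205006  0.79125621] 12.2 0.07440421158872507
spool_a 0.93 254.10714721679688 186.30357360839844 35.03982162475586 [0.444 0.071 0.049]
[ 222  152   65   69 3298] [0.44422621 0.07094004 0.049     ]
```

View pics/w7.png

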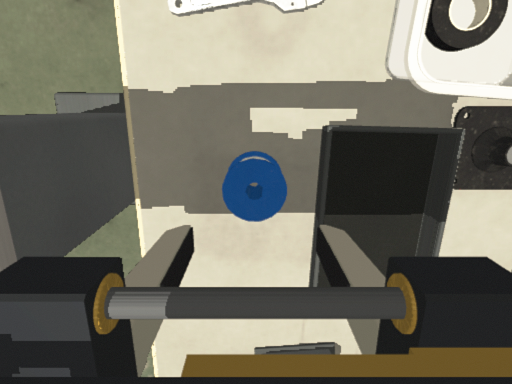

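Emit:
carry_out(motion=[-0.002,0.025,0,0,0,0,0.59,-0.002,0.025,0,0,0,0,0.59,-0.001,0.025,0,0,0,0,0.59,0,0,0,0,0,0,0.59,0,0,0,0,0,0,0.59])

```text
t: 12.8
tool_pos: [0.449, 0.0739, 0.0905]
orientation: [-1.205, 1.191, -1.204]
force: [0.7, -0.5, 0.2]
opening: 0.0742
```

```bash
python3 - <<'E'
from h import *
p,Rm,s=pose(); print(p,yawof(Rm),s['force'],s['t'],s['opening'])
plan([0.444,0.068,0.032],0,.59,step=.014)
E
```

```text
[0.4489591  0.07390945 0.09048978] 0.745430251423554 [ 0.73288209 -0.45724882  0.18351995] 12.8 0.07417894609286323
[0.0012, 0.0117, -0.0012, -0.15, 0.15, -0.02, 0.59, 0.0012, 0.0117, -0.0011, -0.15, 0.15, -0.02, 0.59, 0.0012, 0.0117, -0.0011, -0.14, 0.15, -0.02, 0.59, 0.0012, 0.0117, -0.001, -0.15, 0.15, -0.02, 0.59, 0.0011, 0.0116, -0.0011, -0.14, 0.15, -0.02, 0.59]
```

Emit:
carry_out(motion=[0.002,0.012,-0.002,0,0,0,0.59,0.002,0.012,-0.002,0,0,0,0.59,0.001,0.012,-0.001,0,0,0,0.59,0,0,0,0,0,0,0.59,0,0,0,0,0,0,0.59])

```text
t: 13.3
tool_pos: [0.4467, 0.0691, 0.0553]
orientation: [-1.201, 1.186, -1.206]
force: [0.1, 0.4, 0.2]
opening: 0.0738
```

Emit:
carry_out(motion=[0,0.012,-0.002,0,0,0,0.59,0,0.01,-0.001,0,0,0,0.59,0,0,0,0,0,0,0.1,0,0,0,0,0,0,-0.2,0,0,0,0,0,0,-0.2], squeeze=30)

```text
t: 13.8
tool_pos: [0.4438, 0.069, 0.0314]
orientation: [-1.201, 1.187, -1.206]
force: [-0.6, -0.5, -0.2]
opening: 0.0587
```

Emit:
carry_out(motion=[0,0,0,0,0,0,-0.2,0,-0.03,0,0,0,0,-0.2,0,-0.04,0,0,0,0,-0.2,0,-0.04,0,0,0,0,-0.2,0,-0.03,0,0,0,0,-0.2])

```text
t: 14.3
tool_pos: [0.4366, 0.0686, 0.1703]
orientation: [-1.21, 1.196, -1.201]
force: [0.4, 0.4, -1.4]
opening: 0.0589
```

```bash
python3 - <<'E'
from h import *
p,Rm,s=pose(); print(p,yawof(Rm),s['force'],s['t'],s['opening'])
im=imaging.read_camera("wrist"); cv2.imwrite("pics/w8.png",im)
plan([0.45,0.21,0.19],0,-.2)
E
```

```text
[0.43659022 0.06857169 0.17029064] 0.778226818507123 [ 0.42266956  0.36508886 -1.42728814] 14.3 0.05890359523469279
[-0.0353, -0.0035, 0.0032, -0.18, 0.2, -0.03, -0.2, -0.0353, -0.0035, 0.0031, -0.18, 0.19, -0.02, -0.2, -0.0353, -0.0036, 0.003, -0.18, 0.2, -0.03, -0.2, -0.0353, -0.0036, 0.0028, -0.18, 0.19, -0.02, -0.2, 0.0, 0.0, 0.0, 0.0, 0.0, 0.0, -0.2]
```

View pics/w8.png

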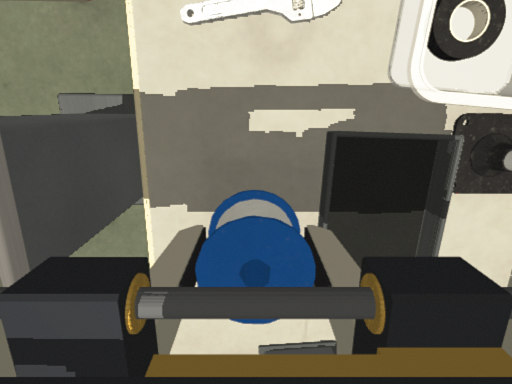

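Spool is held. Move over to the tub.

Emit:
carry_out(motion=[-0.037,-0.004,0.004,-0.2,0.2,0,-0.2,-0.037,-0.004,0.003,-0.2,0.2,0,-0.2,-0.036,-0.004,0.003,-0.2,0.2,0,-0.2,-0.036,-0.003,0.01,-0.2,0.2,0,-0.2,-0.005,0,0.03,0,0,0,-0.2])

```text
t: 14.85
tool_pos: [0.4902, 0.2244, 0.1967]
orientation: [-1.198, 1.209, -1.214]
force: [-0.2, 0.4, -1.8]
opening: 0.0589
```

```bash
python3 - <<'E'
from h import *
p,Rm,s=pose(); print(p,yawof(Rm),s['force'],s['t'],s['opening'])
plan([0.631,0.222,0.185],0,-.2,step=.04)
E
```

```text
[0.49015818 0.2243736  0.19666485] -0.2846802624536733 [-0.17927073  0.40490882 -1.84374167] 14.85 0.058860743480814826
[0.0004, 0.0032, 0.0352, -0.11, -0.07, -0.05, -0.2, 0.0005, 0.0031, 0.0352, -0.11, -0.07, -0.06, -0.2, 0.0005, 0.0031, 0.0352, -0.11, -0.07, -0.05, -0.2, 0.0006, 0.0029, 0.0352, -0.11, -0.07, -0.06, -0.2, 0.0, 0.0, 0.0, 0.0, 0.0, 0.0, -0.2]
```

Emit:
carry_out(motion=[0,0.002,0.036,0,0,0,-0.2,0,0.002,0.036,0,0,0,-0.2,0,0.002,0.035,0,0,0,-0.2,0,0.01,0.034,0,0,0,-0.2,0,0.02,0,0,0,0,-0.2])

```text
t: 15.35
tool_pos: [0.6405, 0.2281, 0.1625]
orientation: [-1.194, 1.201, -1.212]
force: [-1.3, -0.3, -2.1]
opening: 0.0587
```

```bash
python3 - <<'E'
from h import *
p,Rm,s=pose(); print(p,yawof(Rm),s['force'],s['t'],s['opening'])
plan([0.631,0.222,0.085],0,-.2,step=.02)
E
```

```text
[0.64048042 0.22805472 0.16246231] 0.008073752697629714 [-1.25829092 -0.31305663 -2.0607795 ] 15.35 0.05873633092086115
[0.0016, 0.0193, -0.0027, -0.21, 0.0, -0.08, -0.2, 0.0016, 0.0193, -0.0026, -0.21, 0.0, -0.08, -0.2, 0.0016, 0.0194, -0.0025, -0.21, 0.01, -0.08, -0.2, 0.0015, 0.0193, -0.0024, -0.21, 0.0, -0.09, -0.2, 0.0, 0.0, 0.0, 0.0, 0.0, 0.0, -0.2]
```

Emit:
carry_out(motion=[0.002,0.022,-0.003,-0.2,0,0,-0.2,0.002,0.022,-0.003,-0.2,0,0,-0.2,0.002,0.022,-0.003,-0.2,0,0,-0.2,0.001,0.022,-0.002,-0.2,0,0,-0.2,0,0,0,0,0,0,-0.2])

```text
t: 15.85
tool_pos: [0.6289, 0.2203, 0.0645]
orientation: [-1.211, 1.217, -1.204]
force: [-0.3, -0.5, -1.3]
opening: 0.0586
```

Emit:
carry_out(motion=[0,0.003,0,0,0,0,-0.2,0,0,0,0,0,0,0.4,0,0,0,0,0,0,0.5,0,0,0,0,0,0,0.5,0,0,0,0,0,0,0.5])

```text
t: 16.35
tool_pos: [0.6323, 0.2214, 0.067]
orientation: [-1.204, 1.212, -1.206]
force: [0.2, -1.0, -0.5]
opening: 0.0698
```

Emit:
carry_out(motion=[0,-0.02,0,0,0,0,0.5,0,-0.03,0,0,0,0,0.5,0,-0.04,0,0,0,0,0.5,0,-0.04,-0.02,0,0,0,0.5,0,-0.02,-0.04,0,0,0,0.5])

```text
t: 16.85
tool_pos: [0.5726, 0.2197, 0.2206]
orientation: [-1.205, 1.214, -1.207]
force: [0.2, -0.3, 0.7]
opening: 0.07
```

```bash
python3 - <<'E'
from h import *
p,Rm,s=pose(); print(p,yawof(Rm),s['force'],s['t'],s['opening'])
im=imaging.read_camera("wrist"); cv2.imwrite("pics/w9.png",im)
c=cam("wrist")
for o in models.outline_of("wrist","wrench_a")[:2]:
    r=cv2.minAreaRect(cv2.findNonZero(o["pixels"].astype(np.uint8))); b=cv2.boxPoints(r); print(o["confidence"],r,[np.round(at_z(c,q,.005)[:2],3) for q in b])
E
```

```text
[0.57257688 0.21965601 0.22057565] -0.1453077484167681 [ 0.24853792 -0.26668333  0.74547995] 16.85 0.06996338602604249
0.64 ((149.43460083007812, 161.330078125), (37.94340515136719, 124.16910552978516), 70.74070739746094) [array([0.358, 0.23 ]), array([0.505, 0.279]), array([0.518, 0.236]), array([0.367, 0.184])]
```

View pics/w9.png

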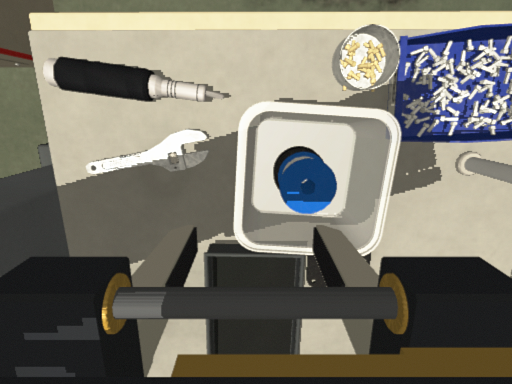

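```bash
python3 - <<'E'
from h import *
c=cam("wrist")
a=at_z(c,(98,166.5),.006); b=at_z(c,(158,155.5),.006); d=b-a; print(a,b,np.degrees(np.arctan2(d[1],d[0])))
print(at_z(c,(88,168),.006),at_z(c,(208,150),.006))
yw=np.degrees(np.arctan2(d[1],d[0]))-90
plan([0.432,0.245,0.2],yw,.0)
E
```

```text
[0.37731543 0.22724075 0.006     ] [0.45206739 0.24075003 0.006     ] 10.244004330772336
[0.3647711 0.225378  0.006    ] [0.51303358 0.24739403 0.006     ]
[-0.0024, 0.0022, -0.0137, 0.03, 7.97, -0.02, 0.0, -0.0005, 0.0022, -0.014, 0.03, 7.97, -0.02, 0.0, 0.0014, 0.0022, -0.0139, 0.03, 7.97, -0.02, 0.0, 0.0034, 0.0021, -0.0135, 0.03, 7.98, -0.03, 0.0, 0.0052, 0.0021, -0.013, 0.03, 7.97, -0.02, 0.0]
[0.0069, 0.0022, -0.0121, 0.03, 7.98, -0.03, 0.0, 0.0086, 0.0021, -0.011, 0.03, 7.97, -0.02, 0.0, 0.01, 0.0022, -0.0097, 0.03, 7.98, -0.03, 0.0, 0.0113, 0.0021, -0.0083, 0.03, 7.97, -0.02, 0.0, 0.0122, 0.0022, -0.0066, 0.03, 7.98, -0.03, 0.0]
```

Emit:
carry_out(motion=[-0.002,0.002,-0.014,0,8,0,0,0,0.002,-0.014,0,8,0,0,0.001,0.002,-0.014,0,8,0,0,0.003,0.002,-0.014,0,8,0,0,0.005,0.002,-0.013,0,8,0,0])

```text
t: 17.45
tool_pos: [0.5013, 0.2339, 0.2145]
orientation: [-0.765, 1.719, -1.712]
force: [0.3, 0.2, 0.5]
opening: 0.0468
```

Emit:
carry_out(motion=[0.007,0.002,-0.012,0,8,0,0,0.009,0.002,-0.011,0,8,0,0,0.01,0.002,-0.01,0,8,0,0,0.011,0.002,-0.008,0,8,0,0,0.012,0.002,-0.007,0,8,0,0])

```text
t: 17.95
tool_pos: [0.4328, 0.2496, 0.2038]
orientation: [-0.117, 2.163, -2.146]
force: [1.1, -0.4, 0.7]
opening: 0.0465
```

```bash
python3 - <<'E'
from h import *
p,Rm,s=pose(); print(p,yawof(Rm),s['force'],s['t'],s['opening'])
im=imaging.read_camera("wrist"); cv2.imwrite("pics/w10.png",im)
plan([0.435,0.24,0.15],-80,0)
E
```

```text
[0.43278246 0.24960497 0.20376891] -83.16289836995016 [ 1.08200929 -0.3662031   0.68189483] 17.95 0.046514396505434284
[-0.0011, 0.0266, 0.0054, 0.21, -1.86, -0.28, 0.0, -0.0011, 0.0267, 0.0054, 0.21, -1.86, -0.28, 0.0, 0.0, 0.0, 0.0, 0.0, 0.0, 0.0, 0.0, 0.0, 0.0, 0.0, 0.0, 0.0, 0.0, 0.0, 0.0, 0.0, 0.0, 0.0, 0.0, 0.0, 0.0]
```

View pics/w10.png

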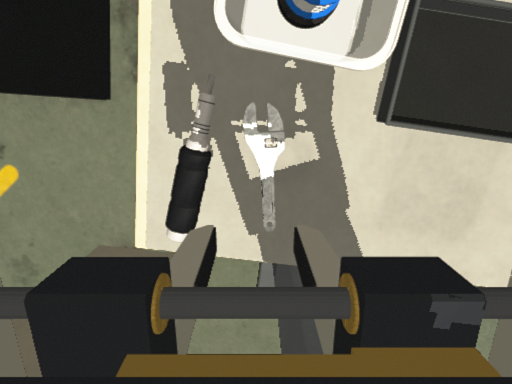

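```bash
python3 - <<'E'
from h import *
c=cam("wrist")
for q in [(269,225),(266.5,165),(267.5,185),(268.5,205),(263,103),(269,230)]: print(q,np.round(at_z(c,q,.008),3))
a=at_z(c,(269,222),.008); b=at_z(c,(266.3,165),.008); d=b-a; print(np.degrees(np.arctan2(d[1],d[0])))
hs=[(205,94,.017),(192,150,.017),(178,232,.017),(210,78,.017)]
for q in hs: print("driver",np.round(at_z(c,q[:2],q[2]),3))
imaging.read_camera("wrist"); o=models.outline_of("wrist","wrench_a")[0]
m=o["pixels"]; cv2.imwrite("pics/wm.png",(m*255).astype(np.uint8)); print(o["confidence"])
for v in range(100,235,10):
    xs=np.nonzero(m[v])[0]
    if len(xs): print(v,xs.min(),xs.max())
E
```

```text
(269, 225) [0.373 0.227 0.008]
(266.5, 165) [0.446 0.239 0.008]
(267.5, 185) [0.422 0.235 0.008]
(268.5, 205) [0.398 0.231 0.008]
(263, 103) [0.514 0.251 0.008]
(269, 230) [0.366 0.226 0.008]
9.539280744787556
driver [0.516 0.313 0.017]
driver [0.455 0.324 0.017]
driver [0.355 0.335 0.017]
driver [0.532 0.309 0.017]
0.9
110 245 278
120 243 282
130 244 284
140 247 284
150 252 281
160 257 275
170 260 273
180 261 274
190 262 274
200 263 276
210 263 276
220 264 276
```

```bash
python3 - <<'E'
from h import *
plan([0.441,0.2385,0.06],-80.5,0,step=.03)
E
```

```text
[-0.001, 0.0288, 0.0026, 0.08, -0.42, -0.13, 0.0, -0.001, 0.0288, 0.0026, 0.08, -0.42, -0.13, 0.0, -0.0011, 0.0287, 0.0026, 0.08, -0.41, -0.13, 0.0, -0.0011, 0.0288, 0.0025, 0.08, -0.42, -0.13, 0.0, -0.0012, 0.0287, 0.0025, 0.08, -0.41, -0.13, 0.0]
```

Emit:
carry_out(motion=[-0.001,0.029,0.003,0,-0.5,-0.1,0,-0.001,0.029,0.003,0,-0.5,-0.1,0,-0.001,0.029,0.003,0,-0.4,-0.1,0,-0.001,0.029,0.002,0,-0.4,-0.1,0,-0.001,0.025,0,0,-0.4,0,0])

```text
t: 18.6
tool_pos: [0.451, 0.2419, 0.0657]
orientation: [-0.187, 2.121, -2.098]
force: [-0.1, -1.0, 0.4]
opening: 0.0464
```

```bash
python3 - <<'E'
from h import *
p,Rm,s=pose(); print(p,yawof(Rm),s['force'],s['t'],s['opening'])
im=imaging.read_camera("wrist"); cv2.imwrite("pics/w11.png",im)
plan([0.441,0.2385,0.022],-80.5,0,step=.015)
E
```

```text
[0.45096511 0.2419175  0.06565201] -78.73676156754345 [-0.11140561 -0.98213166  0.35755146] 18.6 0.04638414455594465
[0.0028, 0.0131, 0.0004, 0.15, 0.59, -0.3, 0.0, 0.0028, 0.0131, 0.0004, 0.15, 0.59, -0.3, 0.0, 0.0027, 0.013, 0.0004, 0.15, 0.6, -0.29, 0.0, 0.0, 0.0, 0.0, 0.0, 0.0, 0.0, 0.0, 0.0, 0.0, 0.0, 0.0, 0.0, 0.0, 0.0]
```

View pics/w11.png

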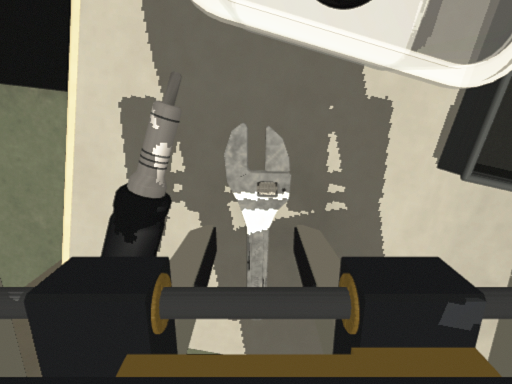

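Emit:
carry_out(motion=[0.003,0.014,0,0,0.6,-0.2,0,0.003,0.014,0,0,0.6,-0.2,0,0.002,0.014,0,0,0.5,-0.2,0,0,0,0,0,0,0,0,0,0,0,0,0,0,0])

```text
t: 19.15
tool_pos: [0.4463, 0.2402, 0.02]
orientation: [-0.178, 2.135, -2.115]
force: [0.0, 0.2, 0.1]
opening: 0.0464
```

Emit:
carry_out(motion=[0.003,-0.002,0,0,0,0,0,0,0,0,0,0,0,-1,0,0,0,0,0,0,-1,0,0,0,0,0,0,-1,0,0,0,0,0,0,-1], squeeze=40)

```text
t: 19.65
tool_pos: [0.4436, 0.2398, 0.0226]
orientation: [-0.179, 2.134, -2.113]
force: [-1.0, 0.5, 0.5]
opening: 0.0192
```

Emit:
carry_out(motion=[0,0,0,0,0,0,-1,0,-0.02,0,0,0,0,-1,0,-0.03,0,0,0,0,-1,0,-0.03,0,0,0,0,-1,0,-0.03,0,0,0,0,-1])

```text
t: 20.15
tool_pos: [0.4369, 0.2362, 0.1283]
orientation: [-0.195, 2.135, -2.124]
force: [0.1, 0.4, -1.0]
opening: 0.0147
```

```bash
python3 - <<'E'
from h import *
p,Rm,s=pose(); print(p,yawof(Rm),s['force'],s['t'],s['opening'])
im=imaging.read_camera("wrist"); cv2.imwrite("pics/w12.png",im)
plan([0.43,0.12,0.15],-35,-1,step=.04)
E
```

```text
[0.43691293 0.23623654 0.12832161] -79.7633156761409 [ 0.11045818  0.39681161 -0.97846114] 20.15 0.014683653681131814
[0.0051, -0.0028, 0.019, 0.05, -7.46, -0.06, -1.0, 0.0075, -0.0028, 0.0181, 0.05, -7.46, -0.06, -1.0, 0.0098, -0.0027, 0.017, 0.05, -7.46, -0.06, -1.0, 0.0119, -0.0027, 0.0156, 0.05, -7.46, -0.06, -1.0, 0.0139, -0.0027, 0.0139, 0.05, -7.46, -0.06, -1.0]
[0.0156, -0.0026, 0.012, 0.05, -7.46, -0.06, -1.0, 0.0, 0.0, 0.0, 0.0, 0.0, 0.0, -1.0, 0.0, 0.0, 0.0, 0.0, 0.0, 0.0, -1.0, 0.0, 0.0, 0.0, 0.0, 0.0, 0.0, -1.0, 0.0, 0.0, 0.0, 0.0, 0.0, 0.0, -1.0]
```

View pics/w12.png

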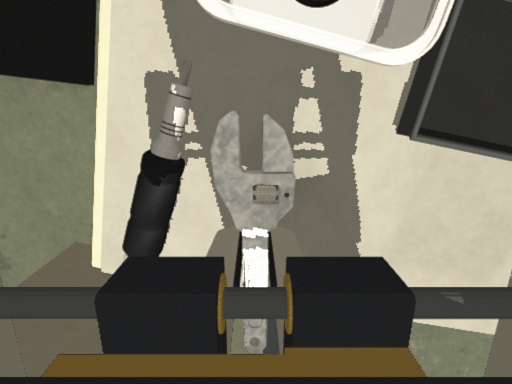

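Emit:
carry_out(motion=[0.005,-0.003,0.02,0,-7.5,0,-1,0.008,-0.003,0.019,0,-7.5,0,-1,0.01,-0.003,0.018,0,-7.5,0,-1,0.012,-0.003,0.016,0,-7.5,0,-1,0.014,-0.003,0.014,0,-7.5,0,-1])

```text
t: 20.7
tool_pos: [0.4333, 0.1354, 0.1495]
orientation: [-0.774, 1.714, -1.702]
force: [0.3, 0.6, -1.8]
opening: 0.0148
```

```bash
python3 - <<'E'
from h import *
p,Rm,s=pose(); print(p,yawof(Rm),s['force'],s['t'],s['opening'])
plan([0.53,0.028,0.15],0,-1,step=.03)
E
```

```text
[0.43331388 0.13536249 0.14950089] -40.77012649567952 [ 0.27858519  0.62518819 -1.79860986] 20.7 0.014815907561313539
[0.003, -0.0002, 0.0239, -0.02, -6.8, -0.11, -1.0, 0.0058, -0.0002, 0.0234, -0.02, -6.79, -0.11, -1.0, 0.0086, -0.0001, 0.0225, -0.02, -6.8, -0.11, -1.0, 0.0112, -0.0001, 0.0213, -0.02, -6.79, -0.11, -1.0, 0.0136, -0.0001, 0.0199, -0.02, -6.8, -0.11, -1.0]
[0.0158, -0.0002, 0.0181, -0.02, -6.79, -0.11, -1.0, 0.0, 0.0, 0.0, 0.0, 0.0, 0.0, -1.0, 0.0, 0.0, 0.0, 0.0, 0.0, 0.0, -1.0, 0.0, 0.0, 0.0, 0.0, 0.0, 0.0, -1.0, 0.0, 0.0, 0.0, 0.0, 0.0, 0.0, -1.0]
```

Emit:
carry_out(motion=[0.003,0,0.024,0,-6.8,0,-1,0.006,0,0.024,0,-6.8,0,-1,0.009,0,0.023,0,-6.8,0,-1,0.011,0,0.022,0,-6.8,0,-1,0.014,0,0.02,0,-6.8,0,-1])

```text
t: 21.2
tool_pos: [0.5162, 0.0412, 0.1464]
orientation: [-1.155, 1.279, -1.27]
force: [0.2, 0.6, -1.2]
opening: 0.0149
```

```bash
python3 - <<'E'
from h import *
p,Rm,s=pose(); print(p,yawof(Rm),s['force'],s['t'],s['opening'])
plan([0.57,0.028,0.10],0,-1,step=.02)
im=imaging.read_camera("wrist"); cv2.imwrite("pics/w13.png",im)
im=imaging.read_camera("top"); cv2.imwrite("pics/t13.png",im[90:290,110:410].repeat(2,0).repeat(2,1))
E
```

```text
[0.51615007 0.04117989 0.14637852] -5.23077639902815 [ 0.16690048  0.5773356  -1.21563121] 21.2 0.014864490738974553
[0.0022, 0.0116, 0.0137, -0.04, -1.31, -0.15, -1.0, 0.0024, 0.0116, 0.0136, -0.05, -1.31, -0.14, -1.0, 0.0028, 0.0116, 0.0136, -0.04, -1.3, -0.15, -1.0, 0.003, 0.0116, 0.0135, -0.05, -1.31, -0.14, -1.0, 0.0, 0.0, 0.0, 0.0, 0.0, 0.0, -1.0]
```

View pics/w13.png

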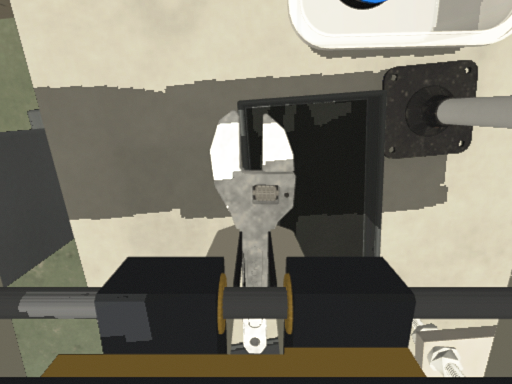

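View pics/t13.png

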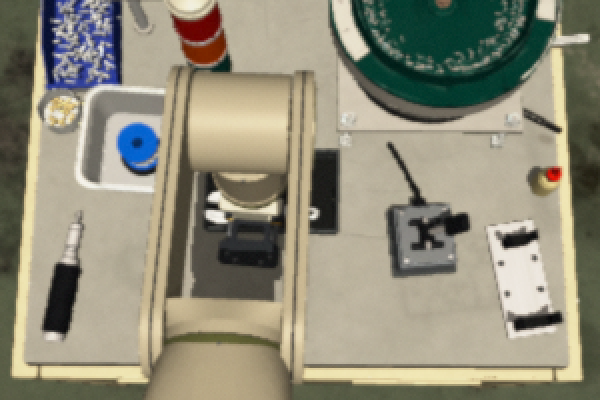

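```bash
python3 - <<'E'
from h import *
c=cam("wrist"); print("pole base",at_z(c,(428,110),0.01), "plate left", at_z(c,(385,110),0.005))
def tri(a,b):
    p1,d1=ray(cam("top"),a);p2,d2=ray(cam("side"),b)
    A=np.c_[d1,-d2]; t=np.linalg.lstsq(A,p2-p1,rcond=None)[0]; return p1+d1*t[0],p2+d2*t[1]
print(tri((204,84),(314.5,68)))
print(tri((222,138),(310,136)))
# wrist housing seen at top view: crop px (190..285,75) -> /2+ (110,90)
E
```

```text
pole base [0.68237981 0.09872674 0.01      ] plate left [0.64530002 0.1022454  0.005     ]
(array([0.68985539, 0.10048238, 0.42223072]), array([0.68438978, 0.10090079, 0.41959197]))
(array([0.65075817, 0.08189302, 0.19654681]), array([0.68332881, 0.08006678, 0.20790563]))
```

```bash
python3 - <<'E'
from h import *
im=imaging.read_camera("side"); cv2.imwrite("pics/s13.png",im[20:260,150:400].repeat(2,0).repeat(2,1))
E
```

```text
(no output)
```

View pics/s13.png

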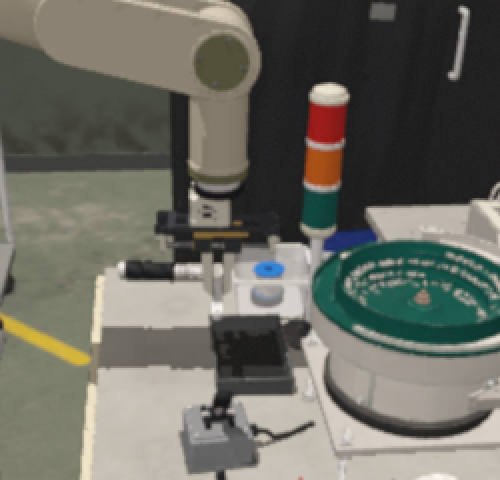

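```bash
python3 - <<'E'
from h import *
plan([0.555,0.026,0.09],0,-1,step=.02)
E
```

```text
[0.0029, 0.0141, 0.01, -0.04, -1.42, -0.14, -1.0, 0.0032, 0.0141, 0.01, -0.04, -1.41, -0.15, -1.0, 0.0033, 0.0141, 0.0099, -0.04, -1.42, -0.14, -1.0, 0.0036, 0.014, 0.0098, -0.03, -1.41, -0.15, -1.0, 0.0, 0.0, 0.0, 0.0, 0.0, 0.0, -1.0]
```

Emit:
carry_out(motion=[0.003,0.014,0.01,0,-1.4,-0.2,-1,0.003,0.014,0.01,0,-1.4,-0.2,-1,0.003,0.014,0.01,0,-1.4,-0.2,-1,0.003,0.014,0.009,0,-1.4,0,-1,0,0,0,0,0,0,-1])

```text
t: 21.85
tool_pos: [0.5524, 0.0299, 0.087]
orientation: [-1.205, 1.215, -1.214]
force: [-1.6, 1.0, -1.6]
opening: 0.0144
```

```bash
python3 - <<'E'
from h import *
p,Rm,s=pose(); print(p,yawof(Rm),s['force'],s['t'],s['opening'])
plan([0.555,0.026,0.03],0,-1,step=.015)
im=imaging.read_camera("wrist"); cv2.imwrite("pics/w14.png",im)
E
```

```text
[0.55238054 0.02994145 0.08700893] -0.43505450665466044 [-1.61139686  1.02401585 -1.6266948 ] 21.85 0.014438873108547048
[0.001, 0.0143, 0.0007, 0.0, -0.11, -0.01, -1.0, 0.001, 0.0142, 0.0007, 0.0, -0.11, -0.01, -1.0, 0.001, 0.0143, 0.0006, 0.01, -0.11, -0.01, -1.0, 0.001, 0.0142, 0.0006, 0.0, -0.11, -0.02, -1.0, 0.0, 0.0, 0.0, 0.0, 0.0, 0.0, -1.0]
```

View pics/w14.png

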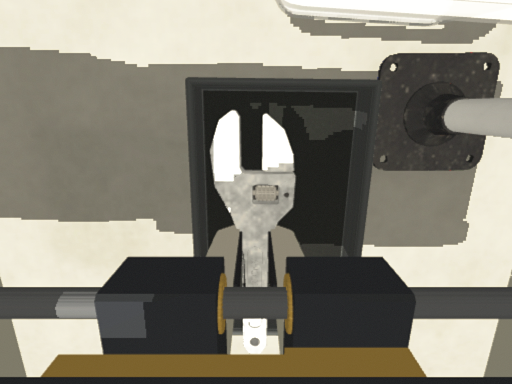

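Emit:
carry_out(motion=[0.001,0.014,0.001,0,0,0,-1,0.001,0.014,0.001,0,0,0,-1,0.001,0.014,0.001,0,0,0,-1,0,0.013,0.001,0,0,0,-1,0,0,0,0,0,0,-1])

```text
t: 22.4
tool_pos: [0.5557, 0.0285, 0.0298]
orientation: [-1.202, 1.217, -1.217]
force: [0.0, -0.4, -1.3]
opening: 0.0147
```

Emit:
carry_out(motion=[0,0.003,0,0,0,0,-1,0,0,0,0,0,0,-1,0,0,0,0,0,0,-0.2,0,0,0,0,0,0,-0.2,0,0,0,0,0,0,-0.2])

```text
t: 22.9
tool_pos: [0.5573, 0.0283, 0.0283]
orientation: [-1.2, 1.215, -1.219]
force: [0.2, 0.6, -0.0]
opening: 0.034
```

Emit:
carry_out(motion=[0,-0.015,0,0,0,0,-0.2,0,-0.03,0,0,0,0,-0.2,0,-0.04,0,0,0,0,-0.2,0,-0.04,0,0,0,0,-0.2,0,-0.03,-0.03,0,0,0,-0.2])

```text
t: 23.4
tool_pos: [0.5248, 0.0284, 0.1883]
orientation: [-1.204, 1.22, -1.216]
force: [-1.0, -0.0, 0.3]
opening: 0.0373
```

```bash
python3 - <<'E'
from h import *
p,Rm,s=pose(); print(p,yawof(Rm),s['force'],s['t'],s['opening'])
im=imaging.read_camera("wrist"); cv2.imwrite("pics/w15.png",im)
# driver target
d=np.array([.532,.309])-np.array([.355,.335]); print(np.degrees(np.arctan2(d[1],d[0])))
E
```

```text
[0.52477367 0.02839651 0.18829371] -0.6623685515788769 [-1.03756753 -0.01877866  0.3163607 ] 23.4 0.037254069936038074
-8.356566706497167
```

View pics/w15.png

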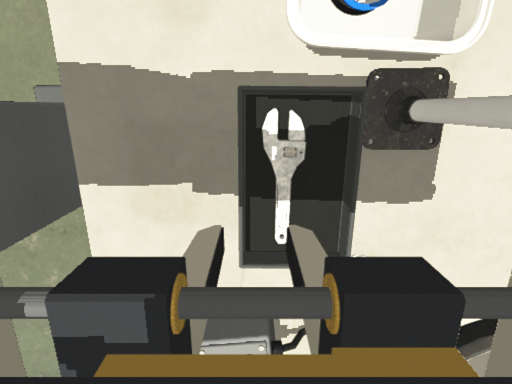

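```bash
python3 - <<'E'
from h import *
plan([0.412,0.327,0.18],-98,0.25,step=.04)
E
```

```text
[-0.0228, 0.0011, -0.0088, 0.0, 7.49, -0.01, 0.25, -0.0215, 0.0011, -0.0117, 0.0, 7.49, -0.01, 0.25, -0.0198, 0.0011, -0.0144, 0.0, 7.49, -0.01, 0.25, -0.0178, 0.0011, -0.0168, 0.0, 7.49, -0.01, 0.25, -0.0154, 0.0011, -0.019, 0.0, 7.49, -0.01, 0.25]
[-0.0128, 0.0011, -0.0209, 0.0, 7.49, -0.01, 0.25, -0.01, 0.0011, -0.0224, 0.0, 7.49, -0.02, 0.25, -0.007, 0.001, -0.0235, 0.0, 7.49, -0.01, 0.25, -0.0038, 0.001, -0.0242, 0.0, 7.49, -0.02, 0.25, -0.0007, 0.0011, -0.0245, 0.0, 7.49, -0.02, 0.25]
[0.0025, 0.001, -0.0243, 0.0, 7.49, -0.01, 0.25, 0.0057, 0.0011, -0.0238, -0.01, 7.49, -0.02, 0.25, 0.0087, 0.001, -0.0228, 0.0, 7.5, -0.01, 0.25, 0.0, 0.0, 0.0, 0.0, 0.0, 0.0, 0.25, 0.0, 0.0, 0.0, 0.0, 0.0, 0.0, 0.25]
```

Emit:
carry_out(motion=[-0.023,0.001,-0.009,0,7.5,0,0.25,-0.022,0.001,-0.012,0,7.5,0,0.25,-0.02,0.001,-0.014,0,7.5,0,0.25,-0.018,0.001,-0.017,0,7.5,0,0.25,-0.015,0.001,-0.019,0,7.5,0,0.25])

```text
t: 23.95
tool_pos: [0.4827, 0.1456, 0.202]
orientation: [-0.777, 1.686, -1.699]
force: [-0.1, 0.2, 0.1]
opening: 0.058
```

Emit:
carry_out(motion=[-0.013,0.001,-0.021,0,7.5,0,0.25,-0.01,0.001,-0.022,0,7.5,0,0.25,-0.007,0.001,-0.024,0,7.5,0,0.25,-0.004,0.001,-0.024,0,7.5,0,0.25,-0.001,0.001,-0.024,0,7.5,0,0.25])

```text
t: 24.45
tool_pos: [0.444, 0.267, 0.2043]
orientation: [-0.176, 2.107, -2.103]
force: [0.5, 0.2, -1.0]
opening: 0.0579
```

```bash
python3 - <<'E'
from h import *
p,Rm,s=pose(); print(p,yawof(Rm),s['q'],s['t'],s['opening'])
plan([0.412,0.327,0.18],-98,0.25,step=.04)
im=imaging.read_camera("wrist"); cv2.imwrite("pics/w16.png",im)
E
```

```text
[0.44397762 0.26698082 0.20425629] -78.77258429805975 [ 0.44799367 -0.10141718  1.78361968 -0.0081073   1.43133108  1.82383766] 24.45 0.0579374793374588
[0.0068, 0.0079, -0.0217, 0.08, 6.41, -0.55, 0.25, 0.0091, 0.0079, -0.0208, 0.08, 6.41, -0.56, 0.25, 0.0113, 0.008, -0.0197, 0.08, 6.41, -0.55, 0.25, 0.0, 0.0, 0.0, 0.0, 0.0, 0.0, 0.25, 0.0, 0.0, 0.0, 0.0, 0.0, 0.0, 0.25]
```

View pics/w16.png

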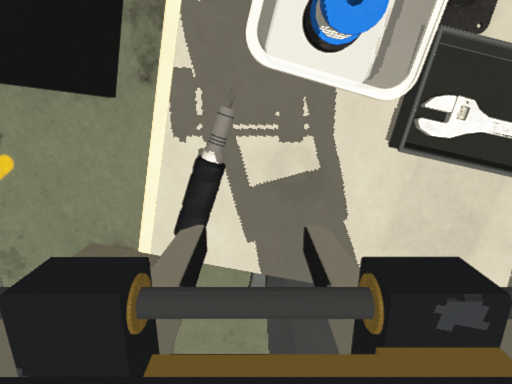

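Emit:
carry_out(motion=[0.007,0.008,-0.022,0,6.4,-0.5,0.25,0.009,0.008,-0.021,0,6.4,-0.5,0.25,0.011,0.008,-0.02,0,6.4,-0.5,0.25,0,0,0,0,0,0,0.25,0,0,0,0,0,0,0.25])

```text
t: 25.0
tool_pos: [0.4111, 0.3347, 0.1863]
orientation: [-0.175, -2.155, 2.132]
force: [-0.1, -0.5, 0.8]
opening: 0.0582
```

```bash
python3 - <<'E'
from h import *
p,Rm,s=pose(); print(p,yawof(Rm),s['q'],s['t'],s['opening'])
c=cam("wrist");im=imaging.read_camera("wrist"); cv2.imwrite("pics/w17.png",im)
o=models.outline_of("wrist","driver")[0]; m=o["pixels"]; print(o["confidence"])
for v in range(0,384,8):
    xs=np.nonzero(m[v])[0]
    if len(xs): print(v,xs.min(),xs.max(),np.round(at_z(c,((xs.min()+xs.max())/2,v),.017)[:2],4))
E
```

```text
[0.41113876 0.33473688 0.18631604] -98.91776611233841 [ 0.58388564 -0.04128536  1.75935987  0.00404502  1.41119058  2.30974421] 25.0 0.058193869551871974
0.77
56 260 266 [0.5336 0.3088]
64 260 266 [0.5264 0.3098]
72 260 266 [0.5192 0.3109]
80 255 271 [0.5119 0.312 ]
88 255 271 [0.5045 0.3131]
96 255 272 [0.4969 0.3137]
104 255 272 [0.4893 0.3149]
112 255 272 [0.4815 0.316 ]
120 255 272 [0.4737 0.3172]
128 253 274 [0.4657 0.3184]
136 249 278 [0.4577 0.3196]
144 248 280 [0.4494 0.3203]
152 250 279 [0.441 0.321]
160 248 280 [0.4327 0.3228]
168 248 280 [0.4242 0.324 ]
176 249 280 [0.4154 0.3248]
184 249 281 [0.4065 0.3255]
192 250 280 [0.3976 0.3269]
200 249 280 [0.3887 0.3287]
208 250 280 [0.3794 0.3296]
216 250 280 [0.37   0.3309]
224 251 278 [0.3607 0.3329]
232 253 276 [0.351  0.3343]
```

View pics/w17.png

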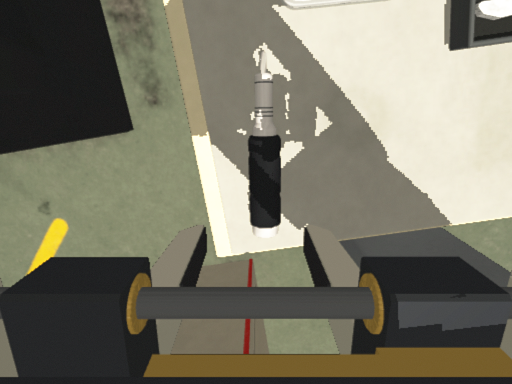

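```bash
python3 - <<'E'
from h import *
plan([0.419,0.3243,0.07],-97.95,0.25,step=.03)
E
```

```text
[-0.0021, 0.029, 0.0025, 0.16, -0.26, -0.09, 0.25, -0.0021, 0.0291, 0.0024, 0.16, -0.27, -0.09, 0.25, -0.0021, 0.0291, 0.0024, 0.17, -0.26, -0.1, 0.25, -0.0022, 0.029, 0.0023, 0.16, -0.27, -0.09, 0.25, 0.0, 0.0, 0.0, 0.0, 0.0, 0.0, 0.25]
```

Emit:
carry_out(motion=[-0.002,0.029,0.0025,0.2,-0.25,0,0.25,-0.002,0.029,0.0025,0.2,-0.25,0,0.25,-0.002,0.029,0.0025,0.2,-0.25,0,0.25,-0.002,0.029,0.0025,0.2,-0.25,0,0.25,0,0,0,0,0,0,0.25])

```text
t: 25.6
tool_pos: [0.4246, 0.3212, 0.0726]
orientation: [-0.162, -2.16, 2.157]
force: [-0.0, -0.4, -0.9]
opening: 0.0583
```

```bash
python3 - <<'E'
from h import *
p,Rm,s=pose(); print(p,yawof(Rm),s['t'],s['opening'])
plan([0.419,0.3243,0.022],-97.95,0.25,step=.017)
E
```

```text
[0.42462056 0.32120901 0.07260571] -97.73838606562359 25.6 0.058259357744502194
[0.0017, 0.0126, -0.0005, 0.03, 0.05, -0.21, 0.25, 0.0016, 0.0126, -0.0006, 0.03, 0.05, -0.21, 0.25, 0.0016, 0.0127, -0.0006, 0.03, 0.06, -0.22, 0.25, 0.0016, 0.0127, -0.0005, 0.03, 0.05, -0.21, 0.25, 0.0, 0.0, 0.0, 0.0, 0.0, 0.0, 0.25]
```

Emit:
carry_out(motion=[0.002,0.013,-0.001,0,0,-0.2,0.25,0.002,0.013,-0.001,0,0,-0.2,0.25,0.001,0.013,-0.001,0,0,-0.2,0.25,0.001,0.012,0,0,0,-0.2,0.25,0,0,0,0,0,0,0.25])

```text
t: 26.1
tool_pos: [0.4226, 0.3262, 0.0227]
orientation: [-0.151, -2.161, 2.147]
force: [0.5, -0.2, -0.1]
opening: 0.0581
```

```bash
python3 - <<'E'
from h import *
p,Rm,s=pose(); print(p,yawof(Rm),np.round(Rm[:,1],3),s['force'],s['t'],s['opening'])
im=imaging.read_camera("wrist"); cv2.imwrite("pics/w18.png",im)
E
```

```text
[0.42258612 0.32623565 0.02266955] -97.73757536354555 [ 0.006  0.006 -1.   ] [ 0.48349744 -0.16686219 -0.09072919] 26.1 0.05812452791873882
```

View pics/w18.png

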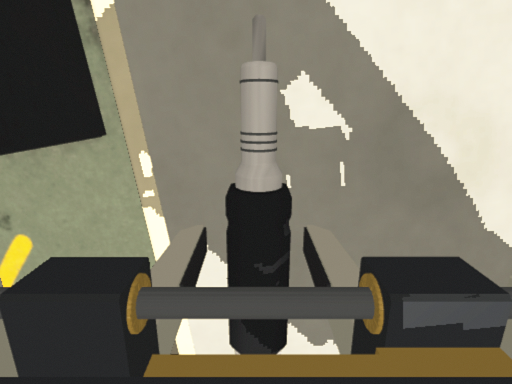

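Emit:
carry_out(motion=[0.002,0,0,0,0,0,0.25,0,0,0,0,0,0,-0.5,0,0,0,0,0,0,-0.5,0,0,0,0,0,0,-0.5,0,0,0,0,0,0,-0.5], squeeze=45)

```text
t: 26.65
tool_pos: [0.4222, 0.3278, 0.0256]
orientation: [-0.155, -2.165, 2.147]
force: [-0.1, -0.3, -2.0]
opening: 0.0332
```

Emit:
carry_out(motion=[0,-0.015,0,0,0,0,-0.5,0,-0.025,0,0,0,0,-0.5,0,-0.03,0,0,0,0,-0.5,0,-0.03,0,0,0,0,-0.5,0,-0.03,0,0,0,0,-0.5])

```text
t: 27.15
tool_pos: [0.4166, 0.324, 0.1569]
orientation: [-0.144, -2.153, 2.15]
force: [0.2, 0.5, -2.7]
opening: 0.0339
```

```bash
python3 - <<'E'
from h import *
p,Rm,s=pose(); print(p,yawof(Rm),np.round(Rm[:,1],3),s['force'],s['wrist_torque'],s['t'],s['opening'])
im=imaging.read_camera("wrist"); cv2.imwrite("pics/w19.png",im)
im=imaging.read_camera("side"); cv2.imwrite("pics/s19.png",im[120:310,190:420].repeat(3,0).repeat(3,1))
plan([0.42,0.10,0.21],-85,-.5,step=.042)
E
```

```text
[0.41662513 0.32404214 0.15693909] -97.71326522860807 [-0.001  0.001 -1.   ] [ 0.18718963  0.47656715 -2.69703388] [0.03666634 0.01242073 0.02014169] 27.15 0.03385922002881059
[-0.0051, -0.0083, 0.0373, 0.06, -2.12, -0.07, -0.5, -0.0038, -0.0083, 0.0374, 0.07, -2.12, -0.07, -0.5, -0.0023, -0.0083, 0.0376, 0.06, -2.12, -0.07, -0.5, -0.001, -0.0082, 0.0376, 0.07, -2.12, -0.06, -0.5, 0.0005, -0.0082, 0.0377, 0.06, -2.11, -0.07, -0.5]
[0.0018, -0.0081, 0.0376, 0.07, -2.12, -0.06, -0.5, 0.0, 0.0, 0.0, 0.0, 0.0, 0.0, -0.5, 0.0, 0.0, 0.0, 0.0, 0.0, 0.0, -0.5, 0.0, 0.0, 0.0, 0.0, 0.0, 0.0, -0.5, 0.0, 0.0, 0.0, 0.0, 0.0, 0.0, -0.5]
```

View pics/w19.png

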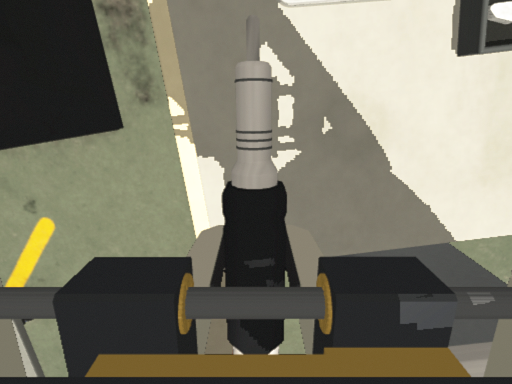

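View pics/s19.png

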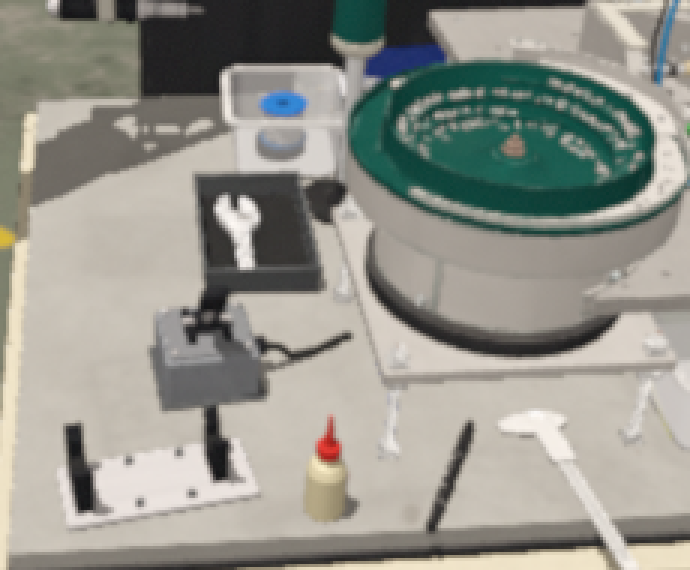

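Emit:
carry_out(motion=[-0.005,-0.01,0.037,0,-2,0,-0.5,-0.004,-0.01,0.037,0,-2,0,-0.5,-0.002,-0.01,0.038,0,-2,0,-0.5,-0.001,-0.01,0.038,0,-2,0,-0.5,0,-0.01,0.038,0,-2,0,-0.5])

```text
t: 27.75
tool_pos: [0.4168, 0.1346, 0.208]
orientation: [-0.056, 2.2, -2.186]
force: [0.8, 0.8, -3.7]
opening: 0.0338
```

```bash
python3 - <<'E'
from h import *
p,Rm,s=pose(); print(p,yawof(Rm),np.round(Rm[:,1],3),s['force'],s['t'],s['opening'])
plan([0.42,-0.25,0.22],-80,-.5,step=.042)
E
```

```text
[0.41679507 0.13461366 0.20801272] -86.9187192469853 [ 0.003  0.006 -1.   ] [ 0.77599173  0.75351689 -3.69430069] 27.75 0.03383595612268212
[0.0017, -0.0014, 0.0384, 0.03, -0.69, -0.02, -0.5, 0.0022, -0.0014, 0.0384, 0.04, -0.69, -0.02, -0.5, 0.0027, -0.0014, 0.0384, 0.03, -0.69, -0.02, -0.5, 0.0031, -0.0014, 0.0383, 0.04, -0.69, -0.02, -0.5, 0.0036, -0.0014, 0.0383, 0.03, -0.69, -0.02, -0.5]
[0.0041, -0.0013, 0.0382, 0.04, -0.69, -0.02, -0.5, 0.0045, -0.0013, 0.0382, 0.03, -0.69, -0.02, -0.5, 0.005, -0.0013, 0.0381, 0.04, -0.7, -0.02, -0.5, 0.0054, -0.0012, 0.0381, 0.03, -0.69, -0.02, -0.5, 0.0059, -0.0013, 0.038, 0.04, -0.7, -0.02, -0.5]
```

Emit:
carry_out(motion=[0.002,-0.003,0.038,0,-0.7,0,-0.5,0.002,-0.003,0.038,0,-0.7,0,-0.5,0.003,-0.003,0.038,0,-0.7,0,-0.5,0.003,-0.003,0.038,0,-0.7,0,-0.5,0.004,-0.003,0.038,0,-0.7,0,-0.5])

```text
t: 28.25
tool_pos: [0.4151, -0.0631, 0.2202]
orientation: [-0.127, 2.166, -2.151]
force: [0.3, -0.5, -2.2]
opening: 0.0336
```

Emit:
carry_out(motion=[0.004,-0.001,0.038,0,-0.7,0,-0.5,0.004,-0.001,0.038,0,-0.7,0,-0.5,0.005,-0.001,0.038,0,-0.7,0,-0.5,0.005,0,0.03,0,-0.7,0,-0.5,0,0,0,0,0,0,-0.5])

```text
t: 28.75
tool_pos: [0.4134, -0.2175, 0.219]
orientation: [-0.177, 2.143, -2.126]
force: [0.3, 0.4, -3.0]
opening: 0.0336
```

```bash
python3 - <<'E'
from h import *
p,Rm,s=pose(); print(p,yawof(Rm),np.round(Rm[:,1],3),s['force'],s['t'],s['opening'])
im=imaging.read_camera("wrist"); cv2.imwrite("pics/w20.png",im)
E
```

```text
[ 0.41336595 -0.21753919  0.21898079] -80.48924535467987 [-0.     0.008 -1.   ] [ 0.31195621  0.4469583  -2.97170701] 28.75 0.033578604874036945
```

View pics/w20.png

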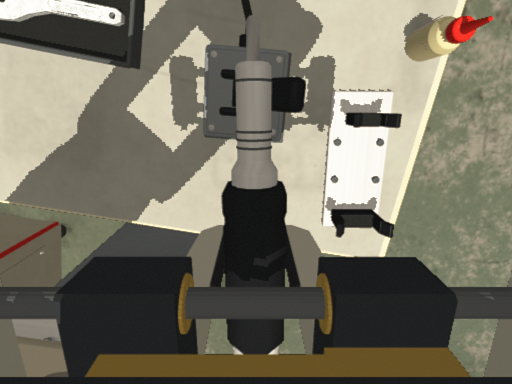

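```bash
python3 - <<'E'
from h import *
c=cam("wrist")
im=cv2.imread("pics/w20.png"); cv2.imwrite("pics/w20z.png",cv2.resize(im[60:260,290:450],None,fx=4,fy=3,interpolation=cv2.INTER_CUBIC))
P={k:at_z(c,q,.008)[:2] for k,q in dict(NW=(335,91),NE=(393,92),h1=(337,143),h2=(380,142),h3=(333,179),h4=(376,179)).items()}
for k,v in P.items(): print(k,np.round(v,4))
top=(P['NW']+P['NE'])/2; a=(P['h1']+P['h2'])/2; b=(P['h3']+P['h4'])/2
for u,v in [(top,a),(a,b),(top,b)]: d=u-v; print(np.degrees(np.arctan2(d[1],d[0])),np.linalg.norm(d))
print("hole centre",(a+b)/2,"top mid",top)
p,Rm,s=pose()
# driver in tool frame: bit tip & axis points, plane z = TCP-0.006
for q in [(253,18),(253.5,65),(254,135),(254.5,185)]:
    X=at_z(c,q,p[2]-.006); print(np.round(Rm.T@(X-p),4))
E
```

```text
NW [ 0.5203 -0.2885]
NE [ 0.53  -0.353]
h1 [ 0.464  -0.3046]
h2 [ 0.4735 -0.3541]
h3 [ 0.4207 -0.3102]
h4 [ 0.4294 -0.3618]
8.709597075427594 0.05706178190804572
8.636641998441092 0.04419801158254465
8.677753545393344 0.10125977330010366
hole centre [ 0.44689042 -0.33269069] top mid [ 0.52514261 -0.32073148]
[-1.152e-01  6.100e-03 -1.000e-04]
[-0.0954  0.0061  0.0001]
[-0.0628  0.006   0.0003]
[-0.0369  0.006   0.0005]
```

View pics/w20z.png

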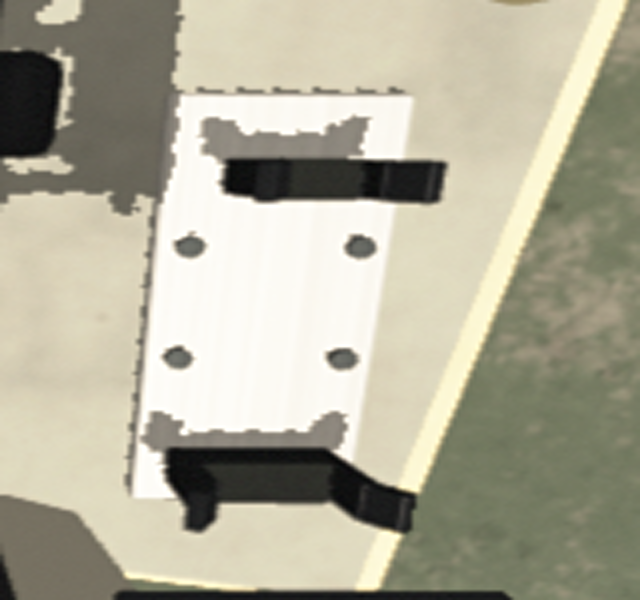

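```bash
python3 - <<'E'
from h import *
plan([0.425,-0.336,0.17],-81.3,-.5,step=.03)
E
```

```text
[0.0017, 0.0095, 0.0241, 0.1, 0.16, -0.01, -0.5, 0.0016, 0.0096, 0.0241, 0.1, 0.16, -0.01, -0.5, 0.0015, 0.0096, 0.0241, 0.11, 0.16, 0.0, -0.5, 0.0015, 0.0097, 0.0242, 0.1, 0.17, -0.01, -0.5, 0.0014, 0.0097, 0.0241, 0.11, 0.16, 0.0, -0.5]
```

Emit:
carry_out(motion=[0.001,0.0095,0.024,0.1,0.2,0,-0.5,0.001,0.0095,0.024,0.1,0.2,0,-0.5,0.001,0.0095,0.024,0.1,0.2,0,-0.5,0.001,0.0095,0.024,0.1,0.2,0,-0.5,0.001,0.009,0.022,0.1,0,0,-0.5])

```text
t: 29.3
tool_pos: [0.4286, -0.3291, 0.1685]
orientation: [-0.166, 2.144, -2.135]
force: [0.2, -1.0, -2.4]
opening: 0.0335
```

Emit:
carry_out(motion=[0,0,0,0,0,0,-0.5,0,0,0,0,0,0,-0.5,0,0,0,0,0,0,-0.5,0,0,0,0,0,0,-0.5,0,0,0,0,0,0,-0.5])

```text
t: 29.8
tool_pos: [0.4286, -0.3247, 0.1662]
orientation: [-0.171, 2.149, -2.13]
force: [-0.3, -0.1, -2.5]
opening: 0.0338
```

```bash
python3 - <<'E'
from h import *
p,Rm,s=pose(); print(p,yawof(Rm),np.round(Rm[:,1],3),s['force'],s['t'],s['opening'])
im=imaging.read_camera("wrist"); cv2.imwrite("pics/w21.png",im)
im=imaging.read_camera("side"); cv2.imwrite("pics/s21.png",im[150:320,190:350].repeat(4,0).repeat(4,1)[:600])
p,Rm,s=pose(); print(p,yawof(Rm))
E
```

```text
[ 0.42855202 -0.32467581  0.1661791 ] -80.94265534384576 [-0.002  0.008 -1.   ] [-0.34346388 -0.1104538  -2.50816162] 29.8 0.03376782273561868
[ 0.42856462 -0.32495988  0.16622991] -80.95339372636383
```

View pics/w21.png

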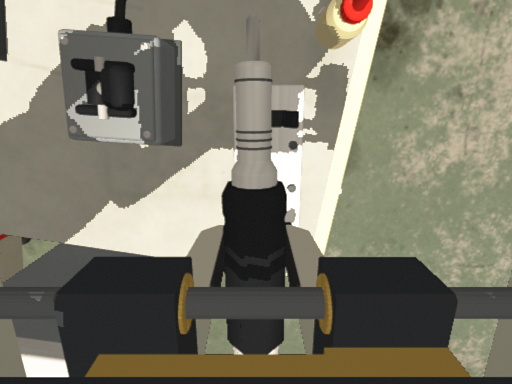

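View pics/s21.png

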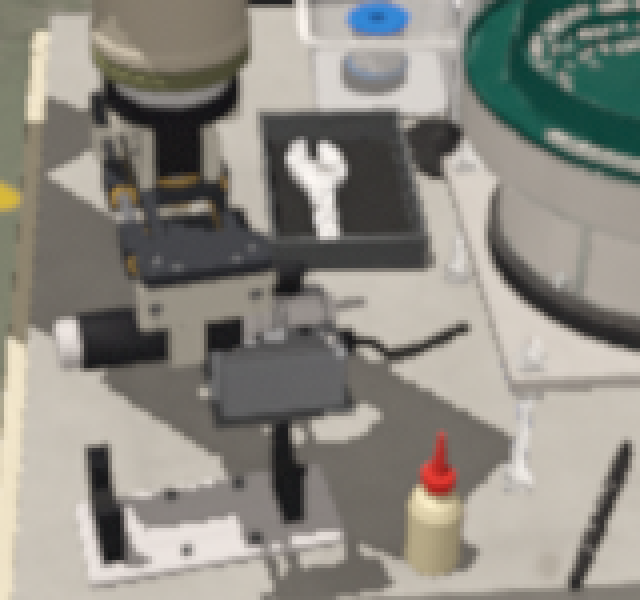

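```bash
python3 - <<'E'
from h import *
c=cam("wrist")
for k,q,z in [("NE",(303,87),.008),("h2",(293,145),.008),("h4",(291.5,188),.008)]: print(k,np.round(at_z(c,q,z),4))
# top camera estimate
im=imaging.read_camera("top"); cv2.imwrite("pics/t21.png",cv2.resize(im[180:275,330:410],None,fx=6,fy=6,interpolation=cv2.INTER_CUBIC))
E
```

```text
NE [ 0.529  -0.3551  0.008 ]
h2 [ 0.4732 -0.3562  0.008 ]
h4 [ 0.4287 -0.3633  0.008 ]
```

View pics/t21.png

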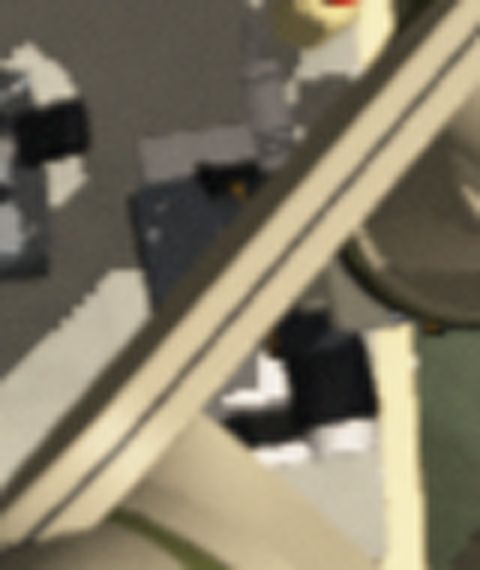

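```bash
python3 - <<'E'
from h import *
plan([0.425,-0.3375,0.115],-81,-.5,step=.015)
E
```

```text
[0.0013, 0.0128, 0.003, 0.12, 0.01, 0.01, -0.5, 0.0014, 0.0128, 0.003, 0.12, 0.01, 0.01, -0.5, 0.0014, 0.0127, 0.003, 0.12, 0.01, 0.01, -0.5, 0.0013, 0.0128, 0.003, 0.13, 0.01, 0.01, -0.5, 0.0, 0.0, 0.0, 0.0, 0.0, 0.0, -0.5]
```

Emit:
carry_out(motion=[0.001,0.013,0.003,0.1,0,0,-0.5,0.001,0.013,0.003,0.1,0,0,-0.5,0.001,0.013,0.003,0.1,0,0,-0.5,0.001,0.012,0.003,0.1,0,0,-0.5,0,0,0,0,0,0,-0.5])

```text
t: 30.45
tool_pos: [0.4255, -0.338, 0.1096]
orientation: [-0.171, 2.142, -2.138]
force: [-0.4, -0.2, -3.0]
opening: 0.0333
```

```bash
python3 - <<'E'
from h import *
p,Rm,s=pose(); print(p,yawof(Rm),np.round(Rm[:,1],3),s['force'],s['t'],s['opening'])
im=imaging.read_camera("wrist"); cv2.imwrite("pics/w22.png",cv2.resize(im[0:270,150:400],None,fx=2.2,fy=2.2,interpolation=cv2.INTER_CUBIC))
im=imaging.read_camera("side"); cv2.imwrite("pics/s22.png",im[190:320,190:350].repeat(4,0).repeat(4,1)[:600])
E
```

```text
[ 0.4254658  -0.33801876  0.10955607] -80.97315029006329 [-0.002  0.001 -1.   ] [-0.41785848 -0.22490495 -3.00146769] 30.45 0.0332898031163171
```

View pics/w22.png

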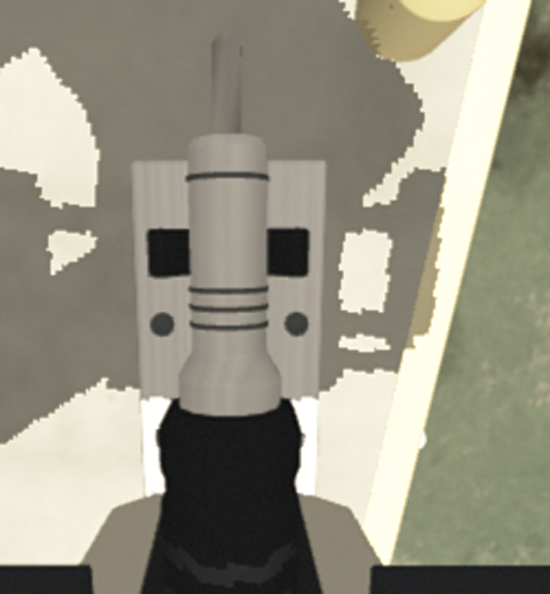

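View pics/s22.png

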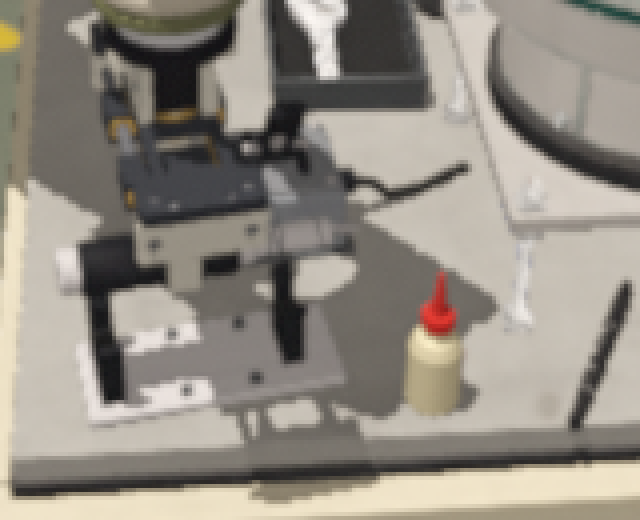

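Emit:
carry_out(motion=[0,0.01,0,0,0,0,-0.5,0,0.01,0,0,0,0,-0.5,0,0.01,0,0,0,0,-0.5,0,0,0,0,0,0,-0.5,0,0,0,0,0,0,-0.5])

```text
t: 31.05
tool_pos: [0.4273, -0.339, 0.0802]
orientation: [-0.167, 2.137, -2.14]
force: [-0.5, 0.4, -2.9]
opening: 0.0337
```

```bash
python3 - <<'E'
from h import *
p,Rm,s=pose(); print(p,yawof(Rm),np.round(Rm[:,1],3),s['force'],s['t'],s['opening'])
im=imaging.read_camera("wrist"); cv2.imwrite("pics/w23.png",cv2.resize(im[0:270,150:400],None,fx=2.2,fy=2.2,interpolation=cv2.INTER_CUBIC))
im=imaging.read_camera("side"); cv2.imwrite("pics/s23.png",im[190:320,190:350].repeat(4,0).repeat(4,1)[:600])
plan([0.425,-0.3375,0.053],-81,-.5,step=.008)
E
```

```text
[ 0.42726333 -0.33897715  0.08018909] -80.95807415293984 [ 0.002 -0.001 -1.   ] [-0.47000923  0.39230136 -2.94449243] 31.05 0.033683598735535766
[0.0005, 0.0068, -0.0005, -0.02, 0.01, -0.02, -0.5, 0.0005, 0.0069, -0.0004, -0.03, 0.01, -0.02, -0.5, 0.0005, 0.0068, -0.0005, -0.02, 0.01, -0.03, -0.5, 0.0005, 0.0069, -0.0004, -0.03, 0.01, -0.02, -0.5, 0.0, 0.0, 0.0, 0.0, 0.0, 0.0, -0.5]
```

View pics/w23.png

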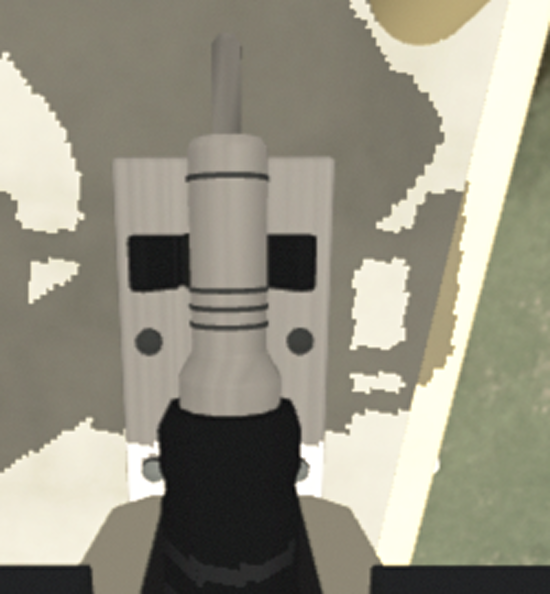

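View pics/s23.png

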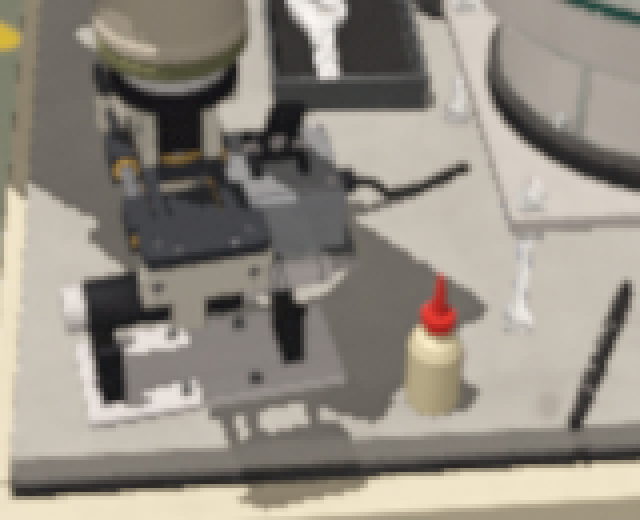

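Emit:
carry_out(motion=[0.0005,0.004,-0.001,0,0,0,-0.5,0.0005,0.004,-0.001,0,0,0,-0.5,0,0,0,0,0,0,-0.5,0,0,0,0,0,0,-0.5,0,0,0,0,0,0,-0.5])

```text
t: 31.65
tool_pos: [0.4265, -0.3375, 0.0729]
orientation: [-0.166, 2.134, -2.141]
force: [0.8, 0.1, -2.3]
opening: 0.0336
```

```bash
python3 - <<'E'
from h import *
p,Rm,s=pose(); print(p,yawof(Rm),np.round(Rm[:,1],3),s['force'],s['t'],s['opening'])
im=imaging.read_camera("wrist"); cv2.imwrite("pics/w24.png",cv2.resize(im[0:270,150:400],None,fx=2.2,fy=2.2,interpolation=cv2.INTER_CUBIC))
plan([0.425,-0.3375,0.053],-81,-.5,step=.008)
E
```

```text
[ 0.42648423 -0.33750332  0.07286696] -80.95310170698649 [ 0.003 -0.003 -1.   ] [ 0.84177183  0.07015153 -2.28596949] 31.65 0.03359939627103649
[0.0005, 0.0066, -0.0001, -0.06, 0.02, -0.06, -0.5, 0.0005, 0.0066, -0.0001, -0.07, 0.02, -0.05, -0.5, 0.0005, 0.0067, -0.0001, -0.06, 0.01, -0.06, -0.5, 0.0, 0.0, 0.0, 0.0, 0.0, 0.0, -0.5, 0.0, 0.0, 0.0, 0.0, 0.0, 0.0, -0.5]
```

View pics/w24.png

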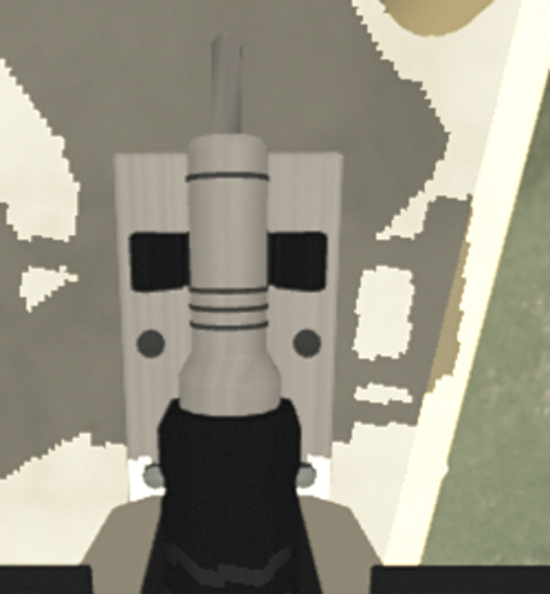

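Emit:
carry_out(motion=[0,0.005,0,0,0,0,-0.5,0,0.005,0,0,0,0,-0.5,0,0.004,0,0,0,0,-0.5,0,0,0,0,0,0,-0.5,0,0,0,0,0,0,-0.5])

```text
t: 32.2
tool_pos: [0.4265, -0.3376, 0.0575]
orientation: [-0.166, 2.134, -2.141]
force: [0.1, 0.1, -2.0]
opening: 0.0337
```

```bash
python3 - <<'E'
from h import *
p,Rm,s=pose(); print(p,yawof(Rm),np.round(Rm[:,1],3),s['force'],s['t'],s['opening'])
im=imaging.read_camera("wrist"); cv2.imwrite("pics/w25.png",cv2.resize(im[0:270,150:400],None,fx=2.2,fy=2.2,interpolation=cv2.INTER_CUBIC))
im=imaging.read_camera("side"); cv2.imwrite("pics/s25.png",im[190:320,190:350].repeat(4,0).repeat(4,1)[:600])
E
```

```text
[ 0.4265364  -0.33760326  0.05750994] -80.95745634916048 [ 0.003 -0.003 -1.   ] [ 0.06204082  0.12911944 -1.9514916 ] 32.2 0.03372708526155107
```

View pics/w25.png

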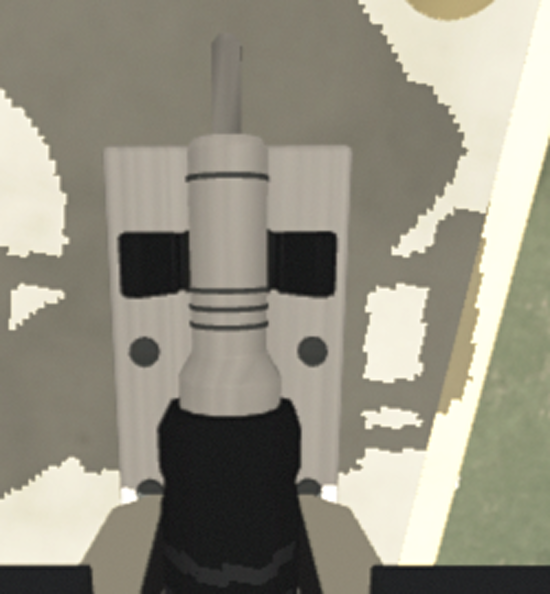

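View pics/s25.png

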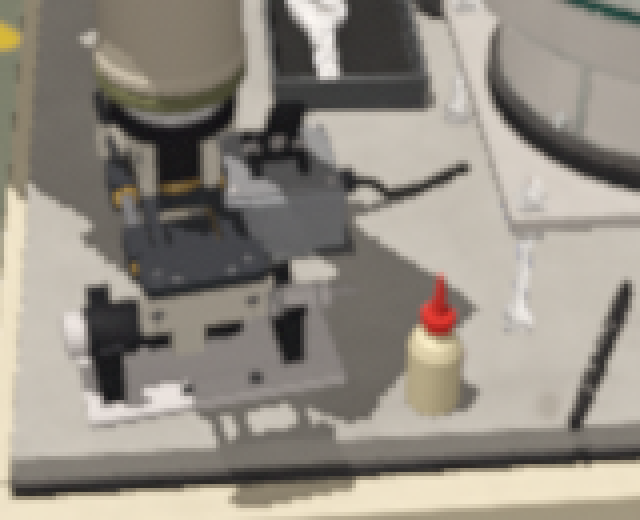

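Emit:
carry_out(motion=[0,0.003,0,0,0,0,-0.5,0,0,0,0,0,0,-0.5,0,0,0,0,0,0,-0.5,0,0,0,0,0,0,-0.5,0,0,0,0,0,0,-0.5])

```text
t: 32.8
tool_pos: [0.4274, -0.3384, 0.0557]
orientation: [-0.164, 2.132, -2.142]
force: [0.1, 0.2, -1.5]
opening: 0.0337
```

Emit:
carry_out(motion=[0,0.003,0,0,0,0,-0.5,0,0.001,0,0,0,0,-0.5,0,0,0,0,0,0,-0.5,0,0,0,0,0,0,-0.5,0,0,0,0,0,0,-0.5])

```text
t: 33.3
tool_pos: [0.428, -0.3389, 0.0555]
orientation: [-0.163, 2.13, -2.143]
force: [-0.9, 1.1, 1.2]
opening: 0.0338
```

Emit:
carry_out(motion=[0,0.001,0,0,0,0,-0.5,0,0,0,0,0,0,-0.1,0,0,0,0,0,0,0.1,0,0,0,0,0,0,0.1,0,0,0,0,0,0,0.1])

```text
t: 33.8
tool_pos: [0.4286, -0.3395, 0.0558]
orientation: [-0.162, 2.129, -2.144]
force: [0.9, 0.7, 0.9]
opening: 0.0508
```

```bash
python3 - <<'E'
from h import *
p,Rm,s=pose(); print(p,yawof(Rm),np.round(Rm[:,1],3),s['force'],s['t'],s['opening'])
im=imaging.read_camera("wrist"); cv2.imwrite("pics/w26.png",cv2.resize(im[0:270,150:400],None,fx=2.2,fy=2.2,interpolation=cv2.INTER_CUBIC))
im=imaging.read_camera("side"); cv2.imwrite("pics/s26.png",im[190:320,190:350].repeat(4,0).repeat(4,1)[:600])
E
```

```text
[ 0.42862857 -0.3395391   0.05575093] -80.94334663995971 [ 0.007 -0.006 -1.   ] [0.93345657 0.74910677 0.93288963] 33.8 0.05083067747181344
```

View pics/w26.png

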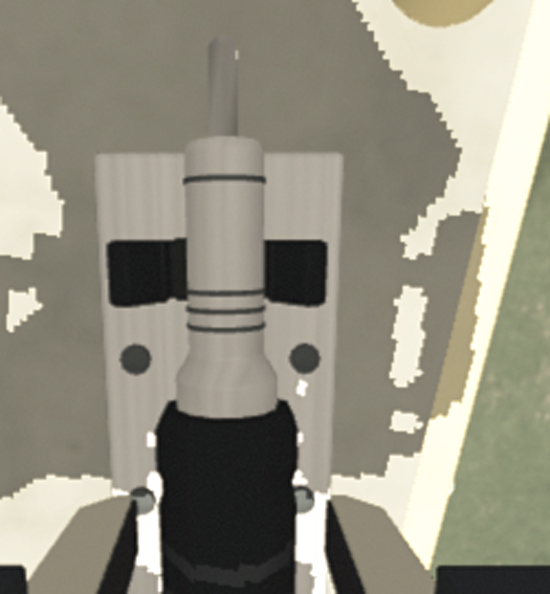

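View pics/s26.png

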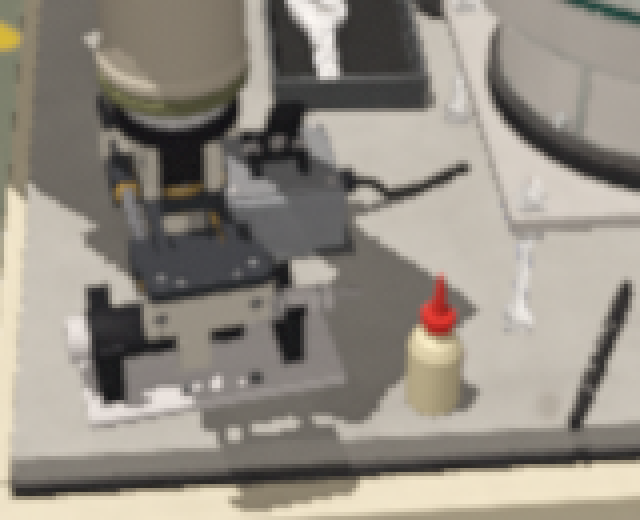

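Emit:
carry_out(motion=[0,-0.01,0,0,0,0,0.15,0,-0.02,0,0,0,0,0.15,0,-0.03,0,0,0,0,0.15,0,-0.03,0,0,0,0,0.15,0,-0.03,0,0,0,0,0.15])

```text
t: 34.4
tool_pos: [0.4248, -0.3359, 0.1759]
orientation: [-0.171, 2.141, -2.138]
force: [-0.0, -1.0, 0.4]
opening: 0.0538
```

```bash
python3 - <<'E'
from h import *
p,Rm,s=pose(); print(p,yawof(Rm),np.round(Rm[:,1],3),s['force'],s['t'],s['opening'])
im=imaging.read_camera("wrist"); cv2.imwrite("pics/w27.png",im)
im=imaging.read_camera("side"); cv2.imwrite("pics/s27.png",im[190:320,190:350].repeat(4,0).repeat(4,1)[:600])
c=cam("wrist")
for q,z in [((251,90),.047)]: print(at_z(c,q,z))
E
```

```text
[ 0.42478224 -0.33593073  0.17585649] -80.94321032478341 [-0.001  0.001 -1.   ] [-0.04950422 -1.0107053   0.3768528 ] 34.4 0.05376499283502107
[ 0.51717485 -0.32208124  0.047     ]
```

View pics/w27.png

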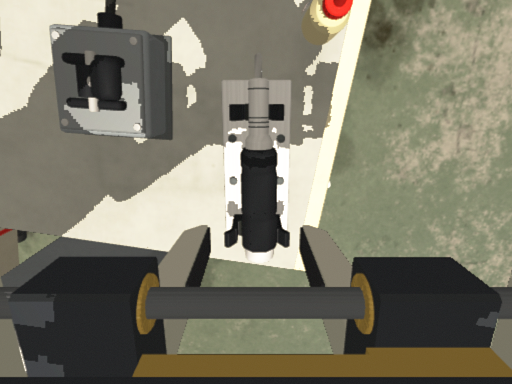

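View pics/s27.png

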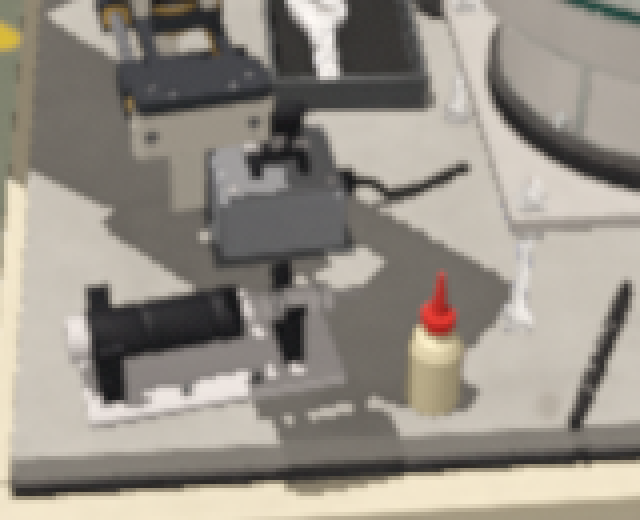

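```bash
python3 - <<'E'
from h import *
im=imaging.read_camera("wrist"); c=cam("wrist")
cv2.imwrite("pics/w27z.png",cv2.resize(im[40:275,200:320],None,fx=4,fy=2.5,interpolation=cv2.INTER_CUBIC))
for n,q,z in [("tip",(257,54),.047),("rear",(260,262),.047),("gripfront",(259,149),.047),("nose",(259,80),.047),("narrow posts L",(230,112),.062),("R",(284,112),.062),("plateNW",(223,81),.008),("NE",(291,81),.008),("h1",(233,139),.008),("h2",(281,139),.008)]: print(n,np.round(at_z(c,q,z),4))
o=models.outline_of("wrist","driver")[0]; m=o["pixels"]; print(o["confidence"])
for v in range(48,268,12):
    xs=np.nonzero(m[v])[0]
    if len(xs): print(v,xs.min(),xs.max(),np.round(at_z(c,((xs.min()+xs.max())/2,v),.047)[:2],4))
ys=np.nonzero(m.any(1))[0]; print(ys.min(),ys.max())
E
```

```text
tip [ 0.5454 -0.3217  0.047 ]
rear [ 0.3514 -0.3561  0.047 ]
gripfront [ 0.466  -0.3364  0.047 ]
nose [ 0.5252 -0.3267  0.047 ]
narrow posts L [ 0.4949 -0.3065  0.062 ]
R [ 0.5021 -0.3517  0.062 ]
plateNW [ 0.5219 -0.2917  0.008 ]
NE [ 0.5326 -0.3584  0.008 ]
h1 [ 0.467  -0.3093  0.008 ]
h2 [ 0.4749 -0.3589  0.008 ]
0.64
60 250 257 [ 0.5403 -0.3195]
72 250 256 [ 0.5308 -0.3205]
84 245 263 [ 0.5213 -0.3229]
96 243 264 [ 0.5113 -0.3241]
108 243 263 [ 0.5012 -0.3252]
120 244 263 [ 0.491  -0.3273]
132 244 263 [ 0.4805 -0.3289]
144 240 267 [ 0.4697 -0.3306]
156 236 272 [ 0.4589 -0.3328]
168 236 271 [ 0.4476 -0.3341]
180 237 273 [ 0.4363 -0.3373]
192 237 273 [ 0.4246 -0.3392]
204 237 273 [ 0.4126 -0.3411]
216 238 271 [ 0.4003 -0.3426]
228 238 271 [ 0.3878 -0.3446]
240 238 271 [ 0.3749 -0.3466]
252 241 269 [ 0.3618 -0.3492]
58 262
```

View pics/w27z.png

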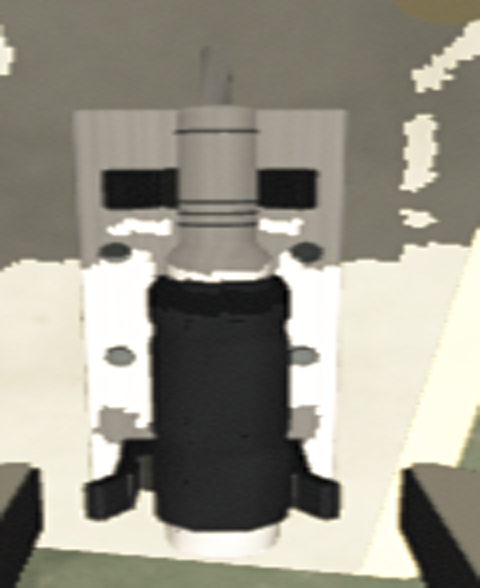

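```bash
python3 - <<'E'
from h import *
c=cam("wrist")
for q,z in [((104,78),.12),((104,92),.125),((93,105),.07)]: print(np.round(at_z(c,q,z),4))
plan([0.49,-0.285,0.21],-83,-1,step=.03)
E
```

```text
[ 0.5035 -0.2284  0.12  ]
[ 0.4952 -0.231   0.125 ]
[ 0.4821 -0.1961  0.07  ]
[-0.0239, -0.0114, -0.0136, -0.02, 0.68, -0.02, -1.0, -0.0238, -0.0114, -0.0139, -0.02, 0.69, -0.01, -1.0, -0.0235, -0.0113, -0.0143, -0.01, 0.68, -0.02, -1.0, 0.0, 0.0, 0.0, 0.0, 0.0, 0.0, -1.0, 0.0, 0.0, 0.0, 0.0, 0.0, 0.0, -1.0]
```

Emit:
carry_out(motion=[-0.025,-0.011,-0.014,0,0.7,0,-1,-0.025,-0.011,-0.014,0,0.7,0,-1,-0.025,-0.011,-0.014,0,0.7,0,-1,0,0,0,0,0,0,-1,0,0,0,0,0,0,-1])

```text
t: 35.1
tool_pos: [0.4919, -0.2807, 0.2027]
orientation: [-0.137, 2.172, -2.157]
force: [-0.3, 0.1, -1.0]
opening: 0.018
```

```bash
python3 - <<'E'
from h import *
p,Rm,s=pose(); print(p,yawof(Rm),np.round(Rm[:,1],3),s['force'],s['t'],s['opening'])
im=imaging.read_camera("wrist"); cv2.imwrite("pics/w28.png",im)
im=imaging.read_camera("side"); cv2.imwrite("pics/s28.png",im[130:310,190:390].repeat(3,0).repeat(3,1)[:600])
im=imaging.read_camera("top"); cv2.imwrite("pics/t28.png",im[90:290,110:410].repeat(2,0).repeat(2,1))
plan([0.496,-0.285,0.124],-83,-1,step=.025)
E
```

```text
[ 0.49193209 -0.28067308  0.20265925] -83.22453917974329 [-0.009  0.006 -1.   ] [-0.30927906  0.13380862 -0.95223221] 35.1 0.0179643341190106
[-0.0012, 0.0197, 0.0012, 0.1, -0.08, 0.11, -1.0, -0.0011, 0.0197, 0.0011, 0.1, -0.08, 0.11, -1.0, -0.0011, 0.0197, 0.0011, 0.1, -0.08, 0.11, -1.0, -0.0011, 0.0198, 0.001, 0.1, -0.08, 0.1, -1.0, 0.0, 0.0, 0.0, 0.0, 0.0, 0.0, -1.0]
```

View pics/w28.png

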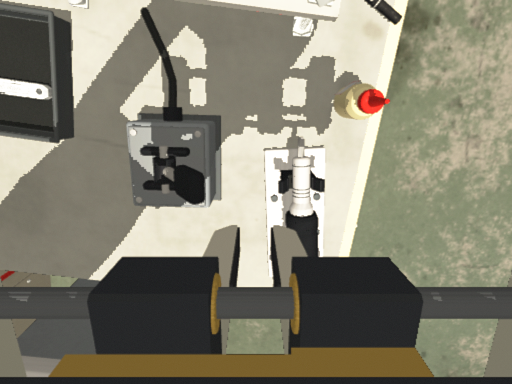

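View pics/s28.png

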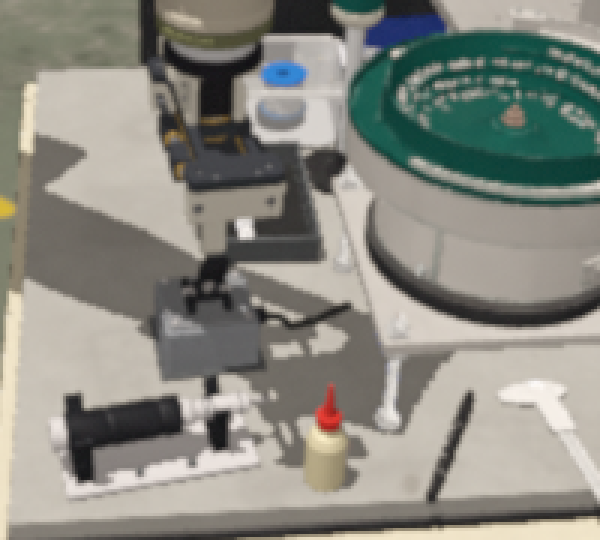

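View pics/t28.png

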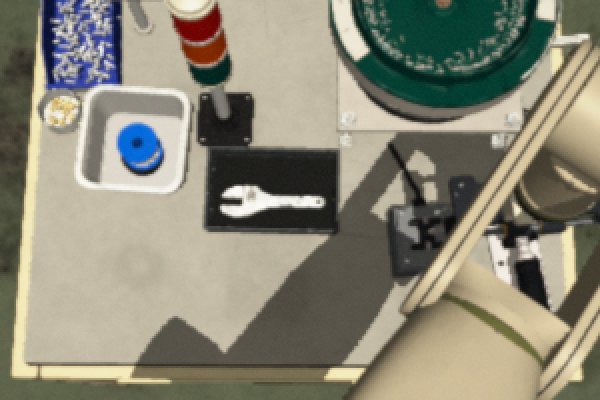

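Emit:
carry_out(motion=[-0.001,0.02,0.001,0.1,0,0.1,-1,-0.001,0.02,0.001,0.1,0,0.1,-1,-0.001,0.02,0.001,0.1,0,0.1,-1,-0.001,0.018,0.001,0.1,0,0.1,-1,0,0,0,0,0,0,-1])

```text
t: 35.75
tool_pos: [0.4913, -0.2879, 0.1207]
orientation: [-0.123, 2.165, -2.165]
force: [-1.3, 0.8, -0.5]
opening: 0.0003
```

```bash
python3 - <<'E'
from h import *
p,Rm,s=pose(); print(p,yawof(Rm),np.round(Rm[:,1],3),s['force'],s['t'],s['opening'])
im=imaging.read_camera("wrist"); cv2.imwrite("pics/w29.png",im)
plan([0.497,-0.18,0.122],-83,-1,step=.018)
E
```

```text
[ 0.49127921 -0.28787519  0.12072134] -83.62721215338945 [-0.002 -0.    -1.   ] [-1.34006379  0.82970931 -0.47608679] 35.75 0.00034800184210587203
[-0.0025, 0.0, -0.0153, -0.01, -0.09, 0.01, -1.0, -0.0025, 0.0, -0.0153, -0.01, -0.09, 0.01, -1.0, -0.0025, 0.0, -0.0153, -0.01, -0.09, 0.01, -1.0, -0.0025, 0.0, -0.0153, 0.0, -0.09, 0.01, -1.0, -0.0025, 0.0, -0.0153, -0.01, -0.09, 0.01, -1.0]
[-0.0026, 0.0001, -0.0152, 0.0, -0.09, 0.01, -1.0, -0.0026, 0.0, -0.0152, -0.01, -0.09, 0.02, -1.0, 0.0, 0.0, 0.0, 0.0, 0.0, 0.0, -1.0, 0.0, 0.0, 0.0, 0.0, 0.0, 0.0, -1.0, 0.0, 0.0, 0.0, 0.0, 0.0, 0.0, -1.0]
```

View pics/w29.png

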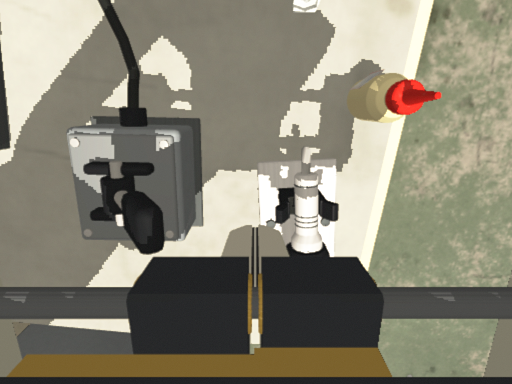

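Emit:
carry_out(motion=[-0.002,0,-0.016,0,0,0,-1,-0.002,0,-0.016,0,0,0,-1,-0.002,0,-0.016,0,0,0,-1,-0.002,0,-0.016,0,0,0,-1,-0.002,0,-0.016,0,0,0,-1])

```text
t: 36.3
tool_pos: [0.4947, -0.2054, 0.1277]
orientation: [-0.111, 2.156, -2.171]
force: [-0.0, -0.3, -0.0]
opening: 0.0005
```

Emit:
carry_out(motion=[-0.001,0,-0.016,0,0,0,-1,0,0,-0.014,0,0,0,-1,0,0,0,0,0,0,-1,0,-0.035,0.005,0,0,0,-1,0,-0.045,0,0,0,0,-1])

```text
t: 36.8
tool_pos: [0.4894, -0.1766, 0.2046]
orientation: [-0.123, 2.146, -2.183]
force: [0.0, -0.9, 0.4]
opening: 0.0002
```

```bash
python3 - <<'E'
from h import *
p,Rm,s=pose(); print(p,yawof(Rm),np.round(Rm[:,1],3),s['force'],s['t'],s['opening'])
im=imaging.read_camera("wrist"); cv2.imwrite("pics/w30.png",im)
im=imaging.read_camera("side"); cv2.imwrite("pics/s30.png",im[130:310,190:390].repeat(3,0).repeat(3,1)[:600])
E
```

```text
[ 0.48935566 -0.17656716  0.20464872] -83.59061253345344 [-0.001 -0.017 -1.   ] [ 0.01543201 -0.879941    0.43778512] 36.8 0.00023089788347605033
```

View pics/w30.png

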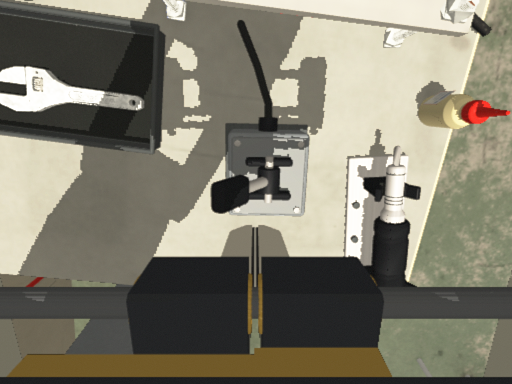

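View pics/s30.png

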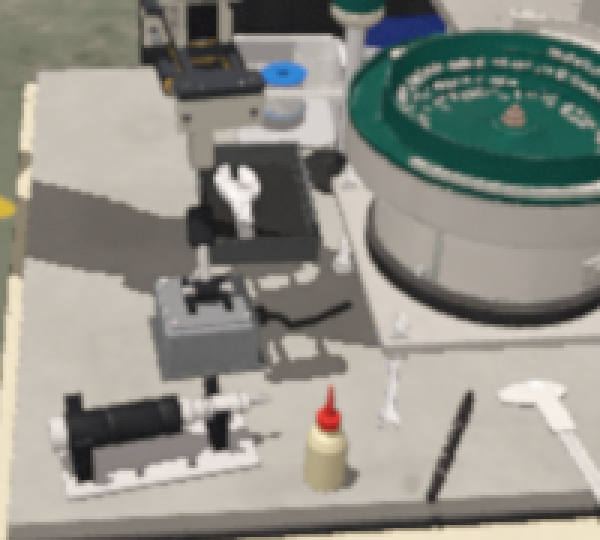

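Emit:
carry_out(motion=[0.01,-0.03,0.02,0,0,0,-1,0.02,-0.03,0.04,0,0,0,-1,0.02,-0.02,0.045,0,0,0,-1,0.01,0,0.045,0,0,0,-1,0,0,0.02,0,0,0,-1])

```text
t: 37.4
tool_pos: [0.4528, -0.3481, 0.2969]
orientation: [-0.121, 2.129, -2.177]
force: [-0.3, 0.6, -0.2]
opening: 0.0005
```

Emit:
carry_out(motion=[0,0,0,0,0,0,-1,0,0,0,0,0,0,-1,0,0,0,0,0,0,-1,0,0,0,0,0,0,-1,0,0,0,0,0,0,-1])

```text
t: 37.9
tool_pos: [0.4531, -0.3446, 0.2941]
orientation: [-0.124, 2.134, -2.173]
force: [-0.2, -0.2, 0.4]
opening: 0.0007
```

```bash
python3 - <<'E'
from h import *
p,Rm,s=pose(); print(p,s['force'],s['dq'].round(3) if hasattr(s['dq'],'round') else s['dq'],s['t'])
im=imaging.read_camera("top"); cv2.imwrite("pics/t31.png",im[90:290,110:410].repeat(2,0).repeat(2,1))
im=imaging.read_camera("side"); cv2.imwrite("pics/s31.png",im[130:310,190:390].repeat(3,0).repeat(3,1)[:600])
E
```

```text
[ 0.45312376 -0.34462711  0.29410674] [-0.24119536 -0.23040674  0.3722811 ] [ 0.017 -0.008  0.013  0.002  0.002  0.005] 37.9
```

View pics/t31.png

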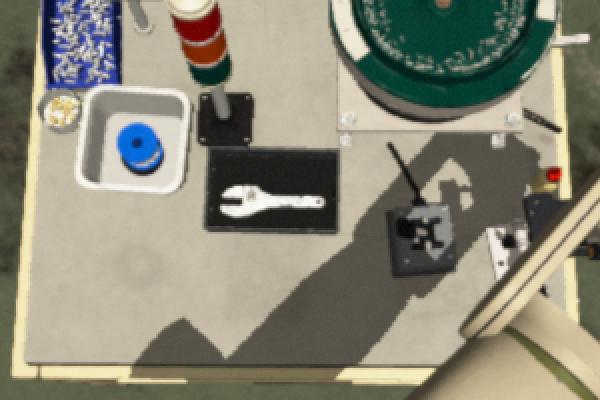

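View pics/s31.png

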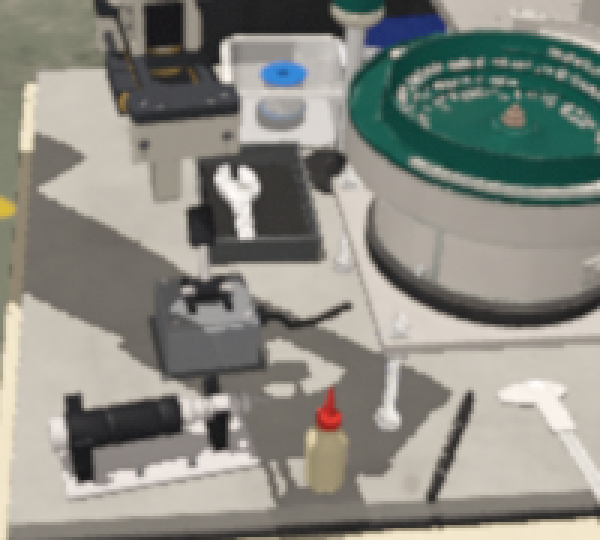

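```bash
python3 - <<'E'
from h import *
cs,ct=cam("side"),cam("top")
for z in (0,.05,.1):
  for q in [(362,260),(397,305),(345,280),(321,262)]:
    X=at_z(cs,q,z); print(q,np.round(X,3),np.round(proj(ct,X)))
ims=imaging.read_camera("side"); cv2.imwrite("pics/s32.png",cv2.resize(ims[220:320,290:420],None,fx=6,fy=6,interpolation=cv2.INTER_CUBIC))
for th in ["wrench_a","spool_a","tape_roll"]:
  for o in models.outline_of("side",th): print(th,round(o["confidence"],2),np.round(o["pixel"]),o["pixels"].sum())
imaging.read_camera("top")
for th in ["wrench_a","spool_a","tape_roll"]:
  for o in models.outline_of("top",th): print("top",th,round(o["confidence"],2),np.round(o["pixel"]),o["pixels"].sum())
E
```

```text
(362, 260) [ 0.777 -0.278 -0.   ] [346. 121.]
(397, 305) [ 0.817 -0.441  0.   ] [398. 110.]
(345, 280) [ 0.711 -0.349  0.   ] [370. 142.]
(321, 262) [ 0.662 -0.278  0.   ] [347. 157.]
(362, 260) [ 0.754 -0.331  0.05 ] [367. 122.]
(397, 305) [ 0.791 -0.483  0.05 ] [418. 111.]
(345, 280) [ 0.692 -0.397  0.05 ] [391. 142.]
(321, 262) [ 0.647 -0.33   0.05 ] [369. 157.]
(362, 260) [ 0.731 -0.383  0.1  ] [390. 123.]
(397, 305) [ 0.765 -0.525  0.1  ] [439. 112.]
(345, 280) [ 0.673 -0.445  0.1  ] [413. 143.]
(321, 262) [ 0.631 -0.382  0.1  ] [392. 157.]
wrench_a 0.44 [271. 197.] 182
top wrench_a 0.61 [237. 192.] 420
top spool_a 0.59 [178. 160.] 411
```

View pics/s32.png

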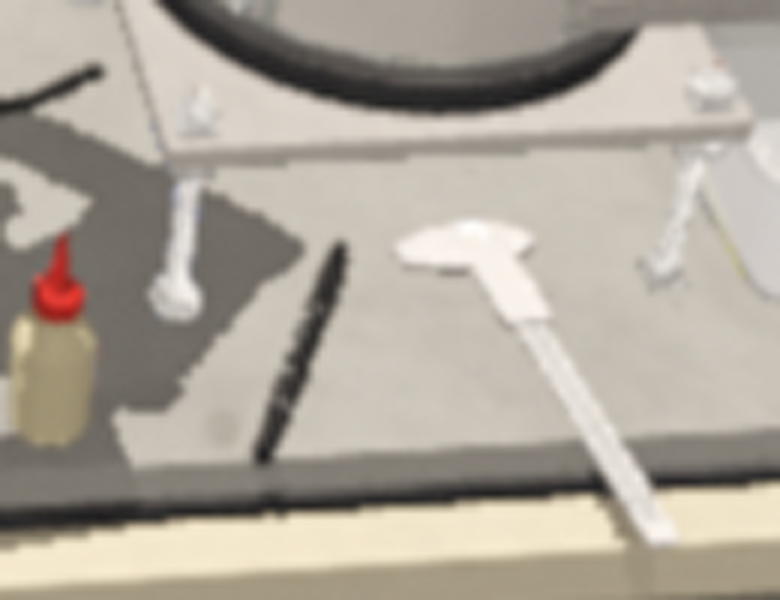

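```bash
python3 - <<'E'
from h import *
print(robot.close_job())
E
```

```text
the job is handed in; nothing more can be done
None
```

I completed the task in order and handed the job in at about 38 s of the 210 s allowed. The system reports no verdict.

What I did:
1. **Switch off:** I pushed the isolator lever over to the right, and the wrist picture showed it leaning right.
2. **Tub:** The tape roll went in first, and the spool now sits on top of it.
3. **Tray:** The one wrench lies flat in the tray.
4. **Cradle:** I lowered the driver into both saddles and released it once contact showed in the wrist force.
5. **Switch on:** I pushed the lever back over to the left once everything was put away.

What the last checks showed:
- **Final pictures:** The lever leans left, and the wrench, tape and spool are where I put them. The bench is clear and the oiler bottle is standing in its place. The gripper was clear of everything.
- **Driver fit:** I measured it about 1.5–2 mm off centre across and at most 6 mm off along, with less than 0.5° of tilt. The limits are 5 mm, 15 mm and about 4° (0.07 rad). I judged its height from contact and the picture, without measuring it directly.
- **Disagreements:**
  - Camera estimates of the same point differed by 2–5 mm, so I aligned the driver directly against the saddles in the wrist picture.
  - In the final pictures the networks did not report the tape under the spool in either camera, nor the spool in the side camera. Both are visible by eye.
- **Number of items:** I found only three loose items to put away besides the driver: one wrench, one spool and one tape roll. I took the white T-shaped tool by the feeder to be part of the surroundings and left it.

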